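Open the counterweighted book press and load a case notebook

ROBOT

A 6-joint arm with a two-finger parallel gripper is mounted at the origin on the work surface. World frame = base frame: x ahead of the robot, y to its left, z up, the work surface at z = 0. Lengths are in mm, angles in rad, forces in N, time in s.
With the tool pointing down it reaches from about 325 to 775 mm from the base axis. Payload 9.3 kg.
Tool frame: the origin (TCP) lies midway between the tips of the shut fingers; the grasp point (between the pads) lies 19 mm behind it; y points along the fingers, x is the direction in which the jaws open and shut, and the axes are right-handed (so a half turn about y gives the same grasp; the last joint's range is limited). The gripper opens to 85 mm and grips with 20 to 120 N. Pads are 22 mm wide; open, the fingers measure 114 mm over their backs; the gripper's body (76 mm by 85 mm) begins 54 mm behind the grasp point. The pads swing forward as they close: fully open they stand 13 mm farther back than shut.
Start: joints at [-1.459, 0.259, 0.021, 1.334, 0, 1.418], TCP at [143.937, -530.828, 231.279] pointing down, gripper open.
Joint ranges: [-3.04, 3.04], [-0.91, 1.82], [-1.04, 1.36], [-1.92, 1.95], [-1.52, 1.45], [-3.14, 3.14]. Speed limits (rad/s): [2.22, 2.22, 2.79, 3.14, 3.14, 3.14].

INTERFACE

Orientations are given as a unit quaternion [w, x, y, z].
In Python, from cell import bot, viewer gives the robot as it stands.
- The arm moves only by the tool arm_command, never from a script. Its argument "steps" is a list of rows, each a list of 3 entries, a list of its own where there are three numbers: the shift along the tool's x, y, z in mm, then the turn, a rotation vector about the tool's x, y, z in rad, then the finger opening in mm, from 0 to 85.4. A call has 1 to 12 rows; each row is the pose to reach, as a shift and turn from the pose measured when the call began, along the tool's axes at that moment; what a row does not reach only later rows make up. A row lasts 1/12 s, in which the tool goes at most 41.7 mm and 7.16 degrees, less where a joint would pass 70% of its speed; a pose out of reach is approached as far as the arm can. A call with a gripper value outside its range is refused whole. The fingers move at their own pace and stop on an object; "force" is the grip in N (left out, the last holds). Time passes only in rows, so rows that repeat a pose let the fingers close. It gives the time, the measured TCP pose, the force and the opening at its end, in the units of the state.
- bot.state(): the state, without advancing time (a new reading comes with each control period).
- viewer.capture(name): name is "side" or "top"; returns a dict with "frame" (420x560x3 uint8, red, green, blue), "range_z" (420x560 float32, mm along the optical axis (not along the pixel's ray), 0 where there is no reading), "fov_y" (degrees; the focal length in pixels is half the picture's height over the tangent of half this angle, whatever the lens; pixels are square), "cx", "cy" (the principal point, pixels), "cam_to_world" (4x4, takes a point from camera to world coordinates). Camera axes: x right, y down, z forward; pixel columns grow to the right and rows downward; lengths in mm; the calibration is good to about 2 mm. A picture is of the moment at which its call begins.
- bot.close_job(): hands the job in, once; it reports no verdict.
The state is a dict: "time_s": time; "q": joint angles; "qd": joint speeds; "tau": joint torques, N m; "ee_pos": TCP position; "ee_rot": TCP orientation; "contact_force": force on the tool from outside, world axes, zero at the start; "torque": the same for the moment, N m; "width": opening from 0.0 (shut) to 1.0 (fully open).
Only numpy, scipy, OpenCV 4.12 (cv2) and the standard library are available. Lean on these libraries where they do the work, as an engineer would, in place of code of your own. Each camera call takes 0.05 s, during which the arm holds its last target.

TASK

Lift the book press's beam by its red bar past the balance point and ease it back until it leans on its rubber stop and stays open by itself: the stop is set to a different height every time, so feel for it, do not let the beam slam either way and do not push hard against the stop. Then lay the red notebook flat in the shallow bed of the press, inside the rim, setting it down rather than dropping it. Leave the beam open and the mug, pencil pot and rubber stamp where they are.

Things in the scene. Friction and masses are not known exactly. Their poses are not given: they have to be found in the camera images.
- press: Desk book press, fixed: grey board 405 x 160 x 18 mm, origin on the desk surface, x from its front (robot side) to its rear, z up. The board spans x -170 to +235 mm, y +-80 mm of the origin. Two dark steel cheeks (x 97 to 143 mm, y to +-30 mm, 103 mm high) carry the hinge of the green beam.
- hinge (a point): Hinge axis of the beam, midway between the cheeks: 120 mm behind the press's origin, 85 mm above the desk; the axis runs along the press's y. It has slight friction.
- bar (a point): Centre of the red grip bar: round, 14 mm dia., along the press's y, 92 mm free between two green fork prongs; 250 mm from the hinge axis, level with it when shut (85 mm above the desk). 65 mm are clear between the bar and the green cross-piece behind it. Gripped fore and aft from above, it turns between the fingers as it swings, so the hand can stay upright.
- beam (a joint): Beam angle, rad: 0 shut (level, towards the robot), growing as the bar rises and swings rearward; bar = hinge + 250 mm * (-cos, sin) along press x and z. At the bar it weighs about 3.5 to 5 N when shut, balances somewhere in 0.6 to 1.0 rad, and beyond falls open by itself, pulling up to 4 N; let go earlier it falls shut. It meets its stop anywhere in 1.23 to 1.60 rad.
- foot (a point): Underside centre of the beam's pressing foot, a black disc 44 mm dia., 42 mm below the beam's middle line, 170 mm from the hinge. When open it juts out towards the robot, behind and above the bed.
- weight_mid (a point): Centre of the brass counterweight (60 mm dia., 46 mm wide; mass differs each time), on a steel crank 16 mm thick, 130 mm from the hinge, almost straight above it when shut. It swings rearward and down as the beam opens, until the crank lies on the rubber stop.
- stopstand: Steel block 28 x 50 x 22 mm at the board's rear (origin: centre of its underside, 18 mm above the desk) with a screw and a round rubber pad, the beam's stop. The pad's top is set anywhere 60 to 91 mm above the desk; this reading does not show it. It is springy: past touch, 1 mm more at the bar takes about 0.8 N. Above 25 N on the pad (about 5 N of push at the bar) is too hard.
- bed (a point): Centre of the floor of the press's bed, 18 mm above the desk, 65 mm in front of the press's origin; axes as the press. The blue floor is 104 mm (x) by 74 mm (y) inside a dark wooden rim 10 mm high and 6 mm thick.
- notebook_mid (a point): Centre of a red hardback notebook with a paper edge and a pale label, a rigid block 90 mm (its x) by 60 mm (its y) by 28 mm (z), about 200 g, lying flat on the desk to one side of the press. In the bed its x lies along the press's x (either way round). The point is half-way up, 14 mm above its underside.
- mug: White mug, 80 mm dia., 90 mm high, handle at its +y; origin under its centre. Leave it alone.
- pencil_pot: White round pot with pencils, 72 mm dia., 95 mm high, pencils to 160 mm; origin under its centre. Leave it alone.
- rubber_stamp: Wooden rubber stamp, foot 70 x 40 mm, 70 mm high; origin under its centre. Leave it alone.
Not all that is in view belongs to the job. Of the things like the part that bears notebook_mid, leave any that is yellow; of the rest the smaller one is meant.

How it is judged (in metres and radians):
On the way:
1. the beam rests open by itself, untouched by the fingers (value of joint beam above 1.1 rad and velocity of joint beam between -0.05 and 0.05 rad/s and contact force between the fingers and press below 0.3 N), for 0.4 s.
At the end, for the whole second after the job is handed in: The beam rests open past 1.1 rad, still and untouched; the notebook lies flat on the bed's floor inside the rim, its centre within 11 mm of the bed's centre along either axis of the press and turned by less than 0.15 rad; the gripper has let go (all of step 1 and x of notebook_mid in the frame of bed between -0.011 and 0.011 m and y of notebook_mid in the frame of bed between -0.011 and 0.011 m and z of notebook_mid in the frame of bed between 0.01 and 0.018 m and angle between notebook_mid's own z axis and vertical below 0.1 rad and angle between the x axis of notebook_mid and the x axis of bed, either way round below 0.15 rad and linear speed of notebook below 0.02 m/s).
It fails at once if the beam slams or falls: it swings faster than 1.2 rad/s either way, or is still opening faster than 0.7 rad/s beyond 1.1 rad (velocity of joint beam above 1.2 rad/s or velocity of joint beam below -1.2 rad/s or (velocity of joint beam above 0.7 rad/s and value of joint beam above 1.1 rad)).
It fails at once if the stop is pushed hard: more than 25 N on the stop (contact force between stopstand and anything else above 25 N).
It fails at once if the notebook is dropped or thrown: it moves faster than 0.5 m/s untouched by the fingers (linear speed of notebook above 0.5 m/s and contact force between the fingers and notebook below 0.2 N).
It fails at once if the mug, pencil pot or rubber stamp is moved by more than 30 mm or tipped (distance of any of mug, pencil_pot, rubber_stamp from where it was at the start of the episode above 0.03 m or angle between any of mug, pencil_pot, rubber_stamp's own z axis and vertical above 0.4 rad).
It also fails if it takes over 72 s, if anything falls off the work surface, if the arm or the gripper's body presses on something with over 40 N, if the wrist force passes 120 N, or if a joint passes its speed limit or range.

## Working session

There is one attempt and no reset: what is moved stays moved. The work goes in short steps, Python scripts to look and compute and a tool call to move; the robot and the scene stay as the last step left them, time stands still between calls to the robot, and variables do not carry over. Pictures are saved under pics/ and viewed, and the job is handed in when it is done.

Besides the shell and the picture viewer there is one more tool, called after "Request:" by a JSON object that holds its "api" and its "payload", one argument or row to a line. arm_command: Moves the arm, as the interface text tells. Its arguments: {"type":"object","properties":{"steps":{"type":"array","items":{"type":"array"}},"force":{"type":"number"}},"required":["steps"]}

```bash
ls; mkdir -p pics; cat > h.py <<'E'
import numpy as np, cv2, pickle
from cell import bot, viewer
def grab(n,tag):
    c=viewer.capture(n); cv2.imwrite(f'pics/{tag}_{n}.png',c['frame'][:,:,::-1]); pickle.dump(c,open(f'{tag}_{n}.pkl','wb')); return c
def load(n,tag): return pickle.load(open(f'{tag}_{n}.pkl','rb'))
def pts(c):
    z=c['range_z'].astype(float); h,w=z.shape; f=h/2/np.tan(np.radians(c['fov_y'])/2)
    v,u=np.mgrid[0:h,0:w]; P=np.stack([(u-c['cx'])*z/f,(v-c['cy'])*z/f,z,np.ones_like(z)],-1)
    return (P@np.array(c['cam_to_world']).T)[...,:3]
E
python3 - <<'E'
from h import *
for n in('side','top'):
    c=grab(n,'a'); print(n,c['fov_y'],c['cx'],c['cy'],np.round(c['cam_to_world'],3).tolist(), (c['range_z']==0).mean())
print(bot.state())
E
```

```text
pics
side 51.34885346941499 284.4865068616501 203.78955415772066 [[-0.836, -0.297, 0.462, 85.659], [-0.549, 0.446, -0.707, 764.74], [0.004, -0.844, -0.536, 705.521], [0.0, 0.0, 0.0, 1.0]] 0.0039880952380952385
top 45.31874031829911 279.8234430373489 207.58933325484054 [[-0.013, -0.998, 0.065, 470.991], [-1.0, 0.013, 0.0, 44.303], [-0.001, -0.065, -0.998, 1467.336], [0.0, 0.0, 0.0, 1.0]] 0.003873299319727891
{'time_s': 0.1, 'q': array([-1.45861046e+00,  2.59119372e-01,  2.08453039e-02,  1.33367439e+00,
        1.08227334e-05,  1.41822641e+00]), 'qd': array([ 0.00053365, -0.00157774,  0.00246245,  0.00152408, -0.0012169 ,
        0.00146719]), 'tau': array([ 5.89741059e-03, -5.56693733e+01,  3.45070767e+01,  1.16500579e-02,
       -8.25962411e-05,  4.10919512e-07]), 'ee_pos': array([ 143.90794894, -530.59180423,  230.7385996 ]), 'ee_rot': array([ 0.56191756, -0.56132468,  0.42990895, -0.42935015]), 'contact_force': array([-0.00851237,  0.60708653,  0.41675991]), 'torque': array([-0.03405971,  0.01900798,  0.03231021]), 'width': 0.9991047778687122}
```

View pics/a_top.png

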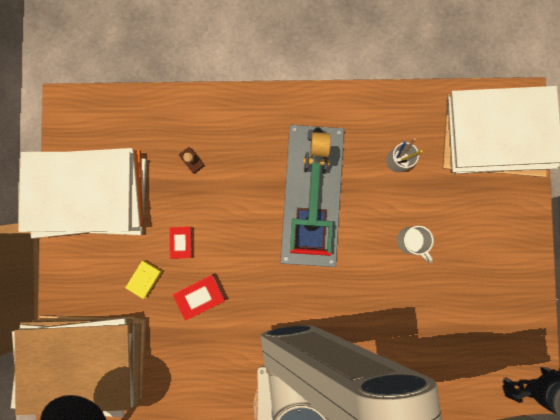

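View pics/a_side.png

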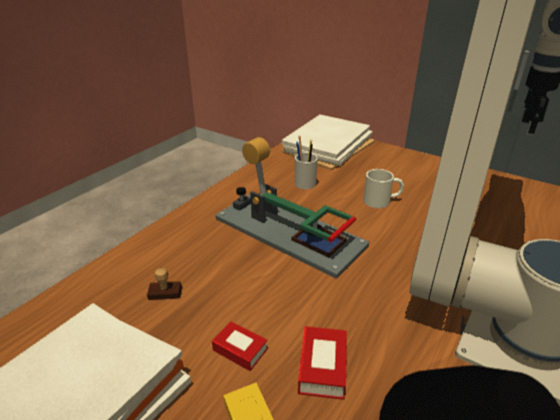

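The top view shows the press at about (314,195) with its red bar at (312,252). The small red notebook is at (181,243), the bigger red one at (200,297) and the yellow one at (144,280). The stamp is at (191,160), the pot at (404,156) and the mug at (416,240).

```bash
python3 - <<'E'
from h import *
for n in('top','side'):
    c=load(n,'a'); P=pts(c); im=c['frame']; hsv=cv2.cvtColor(im,cv2.COLOR_RGB2HSV); ok=c['range_z']>0
    ws=ok&(P[...,2]>-10)&(P[...,2]<300)&(P[...,0]>150)&(P[...,0]<900)
    H,S,V=[hsv[...,i].astype(int) for i in range(3)]
    red=ws&((H<5)|(H>174))&(S>170)&(V>90)
    green=ws&(H>50)&(H<90)&(S>90)
    k,l,st,ce=cv2.connectedComponentsWithStats(red.astype('uint8'))
    for i in range(1,k):
        if st[i,4]<40: continue
        m=l==i; q=P[m]
        z=np.percentile(q[:,2],90); t=q[q[:,2]>z-5]
        r=cv2.minAreaRect(t[:,:2].astype('float32'))
        print(n,'red',st[i],ce[i].round(1),'z',np.percentile(q[:,2],[5,50,95]).round(1),'rect',[np.round(x,1) for x in r], 'med',np.median(q,0).round(1))
    if n=='top':
        m=ws&(P[...,2]>13)&(P[...,2]<24)&(P[...,1]<150)&(P[...,1]>-150)&(P[...,0]>350)
        m&=(S<90)
        k,l,st,ce=cv2.connectedComponentsWithStats(m.astype('uint8')); i=1+np.argmax(st[1:,4]); q=P[l==i]
        print('board',st[i],q[:,2].mean(),[np.round(x,2) for x in cv2.minAreaRect(q[:,:2].astype('float32'))])
        g=green; q=P[g&(P[...,2]>70)]; print('green',len(q),q.min(0),q.max(0),cv2.minAreaRect(q[:,:2].astype('float32')))
        for nm,(u,v) in dict(stamp=(191,160),pot=(404,156),mug=(416,240)).items(): print(nm,P[v-3:v+4,u-3:u+4].reshape(-1,3).mean(0).round(0))
        s=P[240:247,60:70]; print('desk z',np.median(P[200:300,240:270,2]))
E
```

```text
top red [170 227  22  32 472] [180.7 242.3] z [ 5.1 27.1 32.9] rect [array([469.5, 330.8]), array([88.4, 58. ]), np.float64(0.6)] med [468.9 327.8  27.1]
top red [291 248  40   7 176] [310.1 251.3] z [85.3 90.6 96.2] rect [array([440.7, -33.5]), array([98.4, 12. ]), np.float64(85.9)] med [441.  -36.2  90.6]
top red [173 275  52  45 913] [198.9 297.1] z [32.5 38.3 43.2] rect [array([314.9, 277.7]), array([ 81.6, 123.6]), np.float64(25.7)] med [315.  274.7  38.3]
board [ 281  125   63  142 4136] 17.95105155096428 [array([601.97, -49.32]), array([158.83, 403.73]), np.float64(85.41)]
green 718 [443.4728326  -97.53041477  83.57178914] [682.59382872  15.56743084 102.36202297] ((563.5369262695312, -47.990882873535156), (107.33722686767578, 237.11790466308594), 84.64605712890625)
stamp [694. 286. 101.]
pot [ 711. -318.   20.]
mug [ 467. -349.    5.]
desk z -0.22169880935496167
side red [328 217  28  25 167] [341.2 228.9] z [85.9 91.9 94.4] rect [array([438.5, -34.6]), array([108.9,  12.8]), np.float64(83.6)] med [438.9 -24.6  91.9]
side red [ 212  322   55   48 1079] [237.2 345.3] z [ 7.6 28.5 30.8] rect [array([470.7, 333.7]), array([90.2, 60.8]), np.float64(1.9)] med [466.9 350.9  28.5]
side red [ 298  327   49   72 1883] [323.  359.7] z [34.3 39.5 41.4] rect [array([316.1, 278.8]), array([ 81.9, 126.5]), np.float64(25.6)] med [309.8 296.8  39.5]
```

```bash
cat >> h.py <<'E'
from scipy.spatial.transform import Rotation as Ro
def pose():
    s=bot.state(); q=s['ee_rot']; return s, np.array(s['ee_pos']), Ro.from_quat([q[1],q[2],q[3],q[0]])
YAW=np.radians(-4.6); PX=np.array([np.cos(YAW),np.sin(YAW),0]); PY=np.array([-PX[1],PX[0],0]); OR=np.array([569.6,-46.7,0.])
def W(x,y,z): return OR+PX*x+PY*y+np.array([0,0,z])
def go(target,xdir=None):
    """shift (tool mm) and rotvec to have TCP at target, tool y down, tool x along +-xdir"""
    s,p,R=pose(); M=R.as_matrix(); sh=M.T@(np.array(target)-p)
    if xdir is None: rv=np.zeros(3)
    else:
        best=None
        for sg in(1,-1):
            x=sg*np.array(xdir)/np.linalg.norm(xdir); y=np.array([0,0,-1.]); T=np.stack([x,y,np.cross(x,y)],1)
            r=(R.inv()*Ro.from_matrix(T)).as_rotvec(); print('  cand',sg,r.round(4),'q6',s['q'][5].round(3))
            if best is None or np.linalg.norm(r)<np.linalg.norm(best): best=r
        rv=best
    print('shift',sh.round(1),'rot',rv.round(4)); return sh,rv
def st():
    s,p,R=pose(); print('t',round(s['time_s'],2),'p',p.round(1),'F',s['contact_force'].round(2),'T',s['torque'].round(2),'w',round(s['width']*85.4,1)); print('axes',R.as_matrix().round(3).tolist(),'q',s['q'].round(3))
E
python3 - <<'E'
from h import *
st(); b=W(-130,0,85); print('bar',b,'bed',W(-65,0,18),'hinge',W(120,0,85))
go([b[0],b[1],170],PX)
E
```

```text
t 0.1 p [ 143.9 -530.6  230.7] F [-0.01  0.61  0.42] T [-0.03  0.02  0.03] w 85.3
axes [[0.262, -0.0, 0.965], [-0.965, 0.001, 0.262], [-0.001, -1.0, 0.0]] q [-1.459  0.259  0.021  1.334  0.     1.418]
bar [440.0187458  -36.27413984  85.        ] bed [504.8093729  -41.48706992  18.        ] hinge [689.21346541 -56.32387092  85.        ]
  cand 1 [-9.0000e-04 -1.2258e+00 -9.0000e-04] q6 1.418
  cand -1 [ 1.0000e-03  1.9158e+00 -9.0000e-04] q6 1.418
shift [-399.5   61.3  415.1] rot [-9.0000e-04 -1.2258e+00 -9.0000e-04]
```

Request:
{"api": "arm_command", "payload": {
  "steps": [
    [[-28, 0, 30], [0, -0.09, 0], 80],
    [[-57, 0, 59], [0, -0.18, 0], 80],
    [[-86, 5, 89], [0, -0.27, 0], 80],
    [[-114, 10, 119], [0, -0.36, 0], 80],
    [[-143, 15, 148], [0, -0.45, 0], 75],
    [[-171, 20, 178], [0, -0.54, 0], 70],
    [[-200, 25, 208], [0, -0.63, 0], 65],
    [[-228, 30, 237], [0, -0.72, 0], 60],
    [[-257, 35, 267], [0, -0.81, 0], 55],
    [[-285, 40, 297], [0, -0.9, 0], 50],
    [[-314, 45, 326], [0, -0.99, 0], 50],
    [[-342, 50, 356], [0, -1.08, 0], 50]
  ],
  "force": 30
}}

```text
time_s: 1.1
ee_pos: [398.3, -105.1, 181.0]
ee_rot: [0.703, -0.702, 0.078, -0.078]
contact_force: [1.0, -0.1, 0.5]
width: 0.587
```

```bash
python3 - <<'E'
from h import *
st(); b=W(-130,0,85)
go([b[0],b[1],130],PX)
E
```

```text
t 1.1 p [ 398.3 -105.1  181. ] F [ 1.04 -0.09  0.51] T [-0.1  -0.04 -0.05] w 50.1
axes [[0.976, -0.0, 0.22], [-0.22, 0.001, 0.976], [-0.0, -1.0, 0.001]] q [-4.630e-01  4.700e-02 -3.690e-01  1.155e+00  1.000e-03  1.329e+00]
  cand 1 [-0.0011 -0.1414 -0.0002] q6 1.329
  cand -1 [ 3.0000e-04  3.0002e+00 -1.7000e-03] q6 1.329
shift [25.6 51.1 76.3] rot [-0.0011 -0.1414 -0.0002]
```

Request:
{"api": "arm_command", "payload": {
  "steps": [
    [[8, 10, 25], [0, -0.06, 0], 50],
    [[17, 25, 50], [0, -0.1, 0], 50],
    [[23, 40, 70], [0, -0.1414, 0], 50],
    [[25.6, 48, 76.3], [-0.001, -0.1414, 0], 50],
    [[25.6, 51, 76.3], [-0.001, -0.1414, 0], 50],
    [[25.6, 51, 76.3], [-0.001, -0.1414, 0], 50]
  ]
}}

```text
time_s: 1.6
ee_pos: [439.5, -36.4, 129.5]
ee_rot: [0.707, -0.706, 0.029, -0.028]
contact_force: [0.5, -0.4, -0.3]
width: 0.586
```

```bash
python3 - <<'E'
from h import *
st(); b=W(-130,0,85)
go([b[0],b[1],66],PX); grab('side','b');grab('top','b')
E
```

```text
t 1.6 p [439.5 -36.4 129.5] F [ 0.48 -0.35 -0.26] T [ 0.    0.01 -0.04] w 50.0
axes [[0.997, -0.002, 0.08], [-0.08, 0.0, 0.997], [-0.002, -1.0, 0.0]] q [-0.273  0.133 -0.411  1.029 -0.     1.378]
  cand 1 [-0.0001 -0.0002 -0.0019] q6 1.378
  cand -1 [ 3.1000e-03  3.1414e+00 -1.0000e-04] q6 1.378
shift [ 0.7 63.5  0.2] rot [-0.0001 -0.0002 -0.0019]
```

View pics/b_side.png

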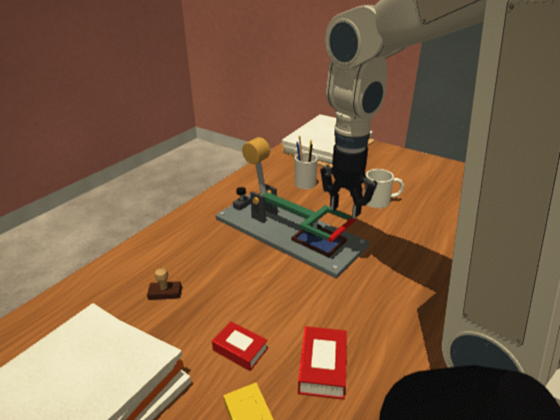

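The open fingers, at about (335,205) and (362,208), stand above the red bar at (342,228), fore and aft of it. I'll go down and close.

Request:
{"api": "arm_command", "payload": {
  "steps": [
    [[0.5, 15, 0], [0, 0, -0.002], 50],
    [[0.5, 32, 0], [0, 0, -0.002], 50],
    [[0.5, 48, 0], [0, 0, -0.002], 50],
    [[0.5, 60, 0], [0, 0, -0.002], 50],
    [[0.5, 63, 0], [0, 0, -0.002], 50],
    [[0.5, 63, 0], [0, 0, -0.002], 30],
    [[0.5, 63, 0], [0, 0, -0.002], 10],
    [[0.5, 63, 0], [0, 0, -0.002], 5],
    [[0.5, 63, 0], [0, 0, -0.002], 5],
    [[0.5, 63, 0], [0, 0, -0.002], 5],
    [[0.5, 63, 0], [0, 0, -0.002], 5]
  ],
  "force": 30
}}

```text
time_s: 2.62
ee_pos: [441.6, -37.8, 68.6]
ee_rot: [-0.706, 0.707, -0.027, 0.031]
contact_force: [3.0, -2.5, 7.1]
width: 0.15
```

```bash
cat >> h.py <<'E'
def arc(angs,off=np.zeros(3)):
    """shifts in tool axes for bar angles, relative to present TCP assumed at angle angs[0]"""
    s,p,R=pose(); M=R.as_matrix()
    f=lambda a: W(120-250*np.cos(a),0,85+250*np.sin(a))
    for a in angs: print(round(a,3),(M.T@(f(a)-f(angs[0])+ (0 if a==angs[0] else 0))).round(1).tolist())
def est():
    s,p,R=pose(); g=p-np.array([0,0,-19]); d=g-W(120,0,85); x=d@PX; print('grasp rel hinge x,z,y',round(x,1),round(d[2],1),round(d@PY,1),'ang',round(np.arctan2(d[2],-x),4),'r',round(np.hypot(x,d[2]),1))
    a=np.arctan2(d[2],-x); F=s['contact_force']; t=PX*np.sin(a)+np.array([0,0,np.cos(a)]); r=-PX*np.cos(a)+np.array([0,0,np.sin(a)])
    print('F on tool tangential(open +)',round(F@t,2),'radial',round(F@r,2)); return a
E
python3 - <<'E'
from h import *
st(); est(); arc(np.arange(0,0.45,0.035))
E
```

```text
t 2.62 p [441.6 -37.8  68.6] F [ 3.03 -2.51  7.08] T [-0.54 -0.47  0.  ] w 12.8
axes [[0.997, 0.005, 0.082], [-0.082, -0.002, 0.997], [0.005, -1.0, -0.001]] q [-0.275  0.191 -0.516  0.859 -0.     1.378]
grasp rel hinge x,z,y -248.3 2.6 -1.4 ang 0.0106 r 248.3
F on tool tangential(open +) 7.11 radial -3.15
0.0 [0.0, 0.0, 0.0]
0.035 [0.2, -8.7, -0.0]
0.07 [0.7, -17.5, -0.0]
0.105 [1.5, -26.2, -0.0]
0.14 [2.6, -34.9, -0.0]
0.175 [4.0, -43.5, -0.1]
0.21 [5.8, -52.1, -0.1]
0.245 [7.8, -60.6, -0.1]
0.28 [10.1, -69.0, -0.1]
0.315 [12.7, -77.4, -0.1]
0.35 [15.6, -85.6, -0.1]
0.385 [18.8, -93.8, -0.1]
0.42 [22.2, -101.8, -0.1]
```

The grip opening is 12.8 mm, which fits the 14 mm bar. The radial and tangential readings are modest. I'll lift along the arc with a gentle ramp.

Request:
{"api": "arm_command", "payload": {
  "steps": [
    [[0, -2, 0], [0, 0, 0], 5],
    [[0.1, -6, 0], [0, 0, 0], 5],
    [[0.5, -12, 0], [0, 0, 0], 5],
    [[1, -20, 0], [0, 0, 0], 5],
    [[1.8, -28.5, 0], [0, 0, 0], 5],
    [[2.9, -37, 0], [0, 0, 0], 5],
    [[4.4, -45.5, 0], [0, 0, 0], 5],
    [[6.2, -54, 0], [0, 0, 0], 5],
    [[8, -61.5, 0], [0, 0, 0], 5],
    [[9.5, -67, 0], [0, 0, 0], 5],
    [[10.1, -69, 0], [0, 0, 0], 5],
    [[10.1, -69, 0], [0, 0, 0], 5]
  ]
}}

```text
time_s: 3.62
ee_pos: [450.8, -38.5, 137.9]
ee_rot: [-0.706, 0.707, -0.028, 0.03]
contact_force: [-2.1, -2.6, -2.8]
width: 0.152
```

```bash
python3 - <<'E'
from h import *
st(); a=est(); arc([a]+list(np.arange(.3,.76,0.035)))
E
```

```text
t 3.62 p [450.8 -38.5 137.9] F [-2.07 -2.64 -2.79] T [-0.58  0.72  0.07] w 13.0
axes [[0.997, 0.004, 0.082], [-0.082, -0.002, 0.997], [0.004, -1.0, -0.002]] q [-2.710e-01  1.410e-01 -3.770e-01  1.048e+00 -1.000e-03  1.382e+00]
grasp rel hinge x,z,y -239.0 71.9 -1.4 ang 0.2923 r 249.6
F on tool tangential(open +) -3.2 radial 0.97
0.292 [0.0, 0.0, 0.0]
0.3 [0.6, -1.8, -0.0]
0.335 [3.3, -10.2, -0.0]
0.37 [6.4, -18.3, -0.0]
0.405 [9.7, -26.4, -0.0]
0.44 [13.4, -34.4, -0.0]
0.475 [17.2, -42.2, -0.0]
0.51 [21.4, -49.9, -0.0]
0.545 [25.9, -57.5, -0.0]
0.58 [30.6, -64.9, -0.1]
0.615 [35.5, -72.1, -0.1]
0.65 [40.7, -79.1, -0.1]
0.685 [46.1, -86.0, -0.1]
0.72 [51.8, -92.6, -0.1]
0.755 [57.7, -99.1, -0.1]
```

Request:
{"api": "arm_command", "payload": {
  "steps": [
    [[1, -3, 0], [0, 0, 0], 5],
    [[3.3, -10.2, 0], [0, 0, 0], 5],
    [[6.4, -18.3, 0], [0, 0, 0], 5],
    [[9.7, -26.4, 0], [0, 0, 0], 5],
    [[13.4, -34.4, 0], [0, 0, 0], 5],
    [[17.2, -42.2, 0], [0, 0, 0], 5],
    [[21.4, -49.9, 0], [0, 0, 0], 5],
    [[25.9, -57.5, 0], [0, 0, 0], 5],
    [[30.6, -64.9, 0], [0, 0, 0], 5],
    [[34, -69.8, 0], [0, 0, 0], 5],
    [[35.5, -72.1, 0], [0, 0, 0], 5],
    [[35.5, -72.1, 0], [0, 0, 0], 5]
  ]
}}

```text
time_s: 4.62
ee_pos: [483.8, -41.2, 211.6]
ee_rot: [-0.706, 0.707, -0.029, 0.029]
contact_force: [-16.7, -3.6, 8.4]
width: 0.147
```

```bash
python3 - <<'E'
from h import *
st(); a=est(); arc([a]+list(np.arange(.65,1.07,0.035)))
E
```

```text
t 4.62 p [483.8 -41.2 211.6] F [-16.71  -3.6    8.38] T [-0.6   3.47  0.03] w 12.6
axes [[0.997, 0.0, 0.082], [-0.082, -0.002, 0.997], [0.0, -1.0, -0.002]] q [-0.257  0.156 -0.163  1.251 -0.002  1.397]
grasp rel hinge x,z,y -205.9 145.6 -1.4 ang 0.6156 r 252.2
F on tool tangential(open +) -2.61 radial 18.2
0.616 [0.0, 0.0, 0.0]
0.65 [5.1, -6.9, -0.0]
0.685 [10.5, -13.8, -0.0]
0.72 [16.2, -20.5, -0.0]
0.755 [22.1, -27.0, -0.0]
0.79 [28.2, -33.2, -0.0]
0.825 [34.5, -39.3, -0.0]
0.86 [41.0, -45.1, -0.0]
0.895 [47.8, -50.7, -0.0]
0.93 [54.7, -56.0, -0.0]
0.965 [61.8, -61.1, -0.0]
1.0 [69.1, -66.0, -0.0]
1.035 [76.5, -70.6, -0.0]
```

```bash
python3 - <<'E'
from h import *
c=grab('side','c'); d=grab('top','c')
cv2.imwrite('pics/c_side_crop.png',cv2.resize(c['frame'][90:290,200:450,::-1],None,fx=3,fy=3,interpolation=cv2.INTER_CUBIC))
E
```

```text
(no output)
```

View pics/c_side_crop.png

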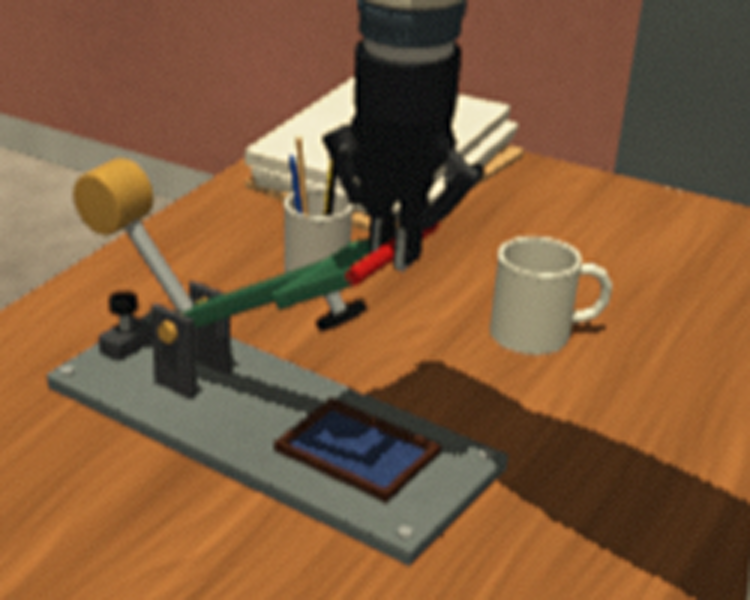

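```bash
python3 - <<'E'
from h import *
for n in('top','side'):
  for tag in 'ac':
    c=load(n,tag); P=pts(c); hsv=cv2.cvtColor(c['frame'],cv2.COLOR_RGB2HSV).astype(int); H,S,V=[hsv[...,i] for i in range(3)]
    m=((H<5)|(H>174))&(S>170)&(V>90)&(c['range_z']>0)&(P[...,2]>60)&(P[...,1]<150)&(P[...,0]>350)
    q=P[m]; cam=np.array(c['cam_to_world'])[:3,3]
    d=(q-cam)/np.linalg.norm(q-cam,axis=1)[:,None]
    dp=d-(d@PY)[:,None]*PY; dp/=np.linalg.norm(dp,axis=1)[:,None]
    k=q+7*dp*0.8
    rel=k-W(120,0,85); x=np.median(rel@PX); z=np.median(rel[:,2]); print(n,tag,len(q),'x,z rel hinge',x.round(1),z.round(1),'ang',np.arctan2(z,-x).round(3),'r',np.hypot(x,z).round(1))
# cheek/hinge check: dark points height, brass hub
c=load('side','c');P=pts(c);
for (u,v) in [(256,200),(255,199),(257,201)]: print(P[v,u].round(1),((P[v,u]-OR)@PX).round(1),((P[v,u]-OR)@PY).round(1))
c=load('side','a');P=pts(c)
for v in range(184,212,2): print(v,[ (np.round((P[v,u]-OR)@PX),np.round((P[v,u]-OR)@PY),np.round(P[v,u,2])) for u in (236,239,241,243,246)])
E
```

```text
top a 175 x,z rel hinge -249.6 0.0 ang 0.0 r 249.6
top c 37 x,z rel hinge -209.0 139.1 ang 0.587 r 251.0
side a 167 x,z rel hinge -249.1 2.2 ang 0.009 r 249.1
side c 93 x,z rel hinge -206.2 140.9 ang 0.6 r 249.7
[689.5 -20.7  89.4] 117.4 35.6
[692.9 -21.   91.2] 120.9 35.5
[686.  -20.3  87.7] 113.9 35.6
184 [(np.float64(329.0), np.float64(-105.0), np.float64(0.0)), (np.float64(323.0), np.float64(-112.0), np.float64(-1.0)), (np.float64(315.0), np.float64(-114.0), np.float64(1.0)), (np.float64(307.0), np.float64(-114.0), np.float64(4.0)), (np.float64(303.0), np.float64(-124.0), np.float64(1.0))]
186 [(np.float64(316.0), np.float64(-91.0), np.float64(3.0)), (np.float64(308.0), np.float64(-97.0), np.float64(4.0)), (np.float64(304.0), np.float64(-102.0), np.float64(3.0)), (np.float64(301.0), np.float64(-108.0), np.float64(1.0)), (np.float64(293.0), np.float64(-113.0), np.float64(2.0))]
188 [(np.float64(218.0), np.float64(7.0), np.float64(77.0)), (np.float64(215.0), np.float64(-2.0), np.float64(74.0)), (np.float64(206.0), np.float64(-1.0), np.float64(78.0)), (np.float64(204.0), np.float64(
[... 2565 characters left out ...]
30.0)), (np.float64(191.0), np.float64(11.0), np.float64(29.0)), (np.float64(193.0), np.float64(-4.0), np.float64(20.0))]
208 [(np.float64(206.0), np.float64(25.0), np.float64(23.0)), (np.float64(194.0), np.float64(25.0), np.float64(28.0)), (np.float64(194.0), np.float64(16.0), np.float64(23.0)), (np.float64(192.0), np.float64(10.0), np.float64(21.0)), (np.float64(186.0), np.float64(4.0), np.float64(20.0))]
210 [(np.float64(200.0), np.float64(30.0), np.float64(21.0)), (np.float64(198.0), np.float64(20.0), np.float64(17.0)), (np.float64(189.0), np.float64(22.0), np.float64(21.0)), (np.float64(189.0), np.float64(14.0), np.float64(17.0)), (np.float64(180.0), np.float64(11.0), np.float64(19.0))]
```

```bash
sed -i 's/np.array(\[0,0,-19\])/np.array([0,0,-GO])/; s/^YAW=/GO=15\nYAW=/' h.py; python3 - <<'E'
from h import *
st(); a=est(); arc([a]+list(np.arange(.62,1.1,0.035)))
E
```

```text
t 4.72 p [483.6 -41.1 211.3] F [-16.    -2.84   8.39] T [-0.56  3.37  0.05] w 13.1
axes [[0.997, 0.0, 0.082], [-0.082, -0.002, 0.997], [0.0, -1.0, -0.002]] q [-0.257  0.156 -0.164  1.25  -0.002  1.396]
grasp rel hinge x,z,y -206.2 141.3 -1.3 ang 0.6008 r 250.0
F on tool tangential(open +) -1.97 radial 17.71
0.601 [0.0, 0.0, 0.0]
0.62 [2.8, -3.9, -0.0]
0.655 [8.0, -11.0, -0.0]
0.69 [13.4, -17.8, -0.0]
0.725 [19.1, -24.5, -0.0]
0.76 [25.0, -30.9, -0.0]
0.795 [31.2, -37.1, -0.0]
0.83 [37.5, -43.2, -0.0]
0.865 [44.1, -48.9, -0.0]
0.9 [50.8, -54.5, -0.0]
0.935 [57.8, -59.8, -0.0]
0.97 [64.9, -64.9, -0.0]
1.005 [72.2, -69.7, -0.0]
1.04 [79.7, -74.3, -0.0]
1.075 [87.3, -78.6, -0.0]
```

Request:
{"api": "arm_command", "payload": {
  "steps": [
    [[0, -1, 0], [0, 0, 0], 5],
    [[2, -4.5, 0], [0, 0, 0], 5],
    [[7, -11.6, 0], [0, 0, 0], 5],
    [[12.4, -18.5, 0], [0, 0, 0], 5],
    [[18, -25.2, 0], [0, 0, 0], 5],
    [[24, -31.7, 0], [0, 0, 0], 5],
    [[27, -34.7, 0], [0, 0, 0], 5],
    [[27, -34.7, 0], [0, 0, 0], 5],
    [[27, -34.7, 0], [0, 0, 0], 5]
  ]
}}

```text
time_s: 5.47
ee_pos: [510.4, -43.3, 246.3]
ee_rot: [-0.706, 0.707, -0.029, 0.029]
contact_force: [-2.4, -3.6, 0.1]
width: 0.147
```

```bash
python3 - <<'E'
from h import *
st(); a=est(); arc([a]+list(np.arange(.8,1.15,0.035)))
E
```

```text
t 5.47 p [510.4 -43.3 246.3] F [-2.42 -3.55  0.14] T [-0.67  0.74  0.08] w 12.6
axes [[0.997, 0.0, 0.082], [-0.082, -0.003, 0.997], [0.0, -1.0, -0.003]] q [-0.247  0.189 -0.032  1.348 -0.002  1.406]
grasp rel hinge x,z,y -179.3 176.3 -1.4 ang 0.7772 r 251.5
F on tool tangential(open +) -1.39 radial 1.61
0.777 [0.0, 0.0, 0.0]
0.8 [4.0, -4.0, -0.0]
0.835 [10.4, -10.0, -0.0]
0.87 [17.0, -15.7, -0.0]
0.905 [23.8, -21.3, -0.0]
0.94 [30.8, -26.5, -0.0]
0.975 [37.9, -31.6, -0.0]
1.01 [45.3, -36.4, -0.0]
1.045 [52.8, -40.9, -0.0]
1.08 [60.4, -45.1, -0.0]
1.115 [68.2, -49.1, 0.0]
```

Request:
{"api": "arm_command", "payload": {
  "steps": [
    [[1.5, -1.5, 0], [0, 0, 0], 5],
    [[5, -5, 0], [0, 0, 0], 5],
    [[10.4, -10, 0], [0, 0, 0], 5],
    [[17, -15.7, 0], [0, 0, 0], 5],
    [[23.8, -21.3, 0], [0, 0, 0], 5],
    [[30.8, -26.5, 0], [0, 0, 0], 5],
    [[37.9, -31.6, 0], [0, 0, 0], 5],
    [[45.3, -36.4, 0], [0, 0, 0], 5],
    [[51, -40, 0], [0, 0, 0], 5],
    [[55, -42.1, 0], [0, 0, 0], 5],
    [[56.5, -43, 0], [0, 0, 0], 5],
    [[56.5, -43, 0], [0, 0, 0], 5]
  ]
}}

```text
time_s: 6.47
ee_pos: [567.5, -47.8, 290.8]
ee_rot: [-0.706, 0.707, -0.028, 0.03]
contact_force: [-4.2, -2.5, 6.8]
width: 0.148
```

```bash
python3 - <<'E'
from h import *
st(); a=est(); arc([a]+list(a+np.arange(.02,.2,0.02)))
E
```

```text
t 6.47 p [567.5 -47.8 290.8] F [-4.16 -2.52  6.84] T [-0.52  0.86 -0.04] w 12.7
axes [[0.997, 0.002, 0.082], [-0.082, -0.003, 0.997], [0.003, -1.0, -0.003]] q [-0.23   0.282  0.204  1.49  -0.002  1.423]
grasp rel hinge x,z,y -122.0 220.8 -1.3 ang 1.0659 r 252.3
F on tool tangential(open +) -0.15 radial 7.9
1.066 [0.0, 0.0, 0.0]
1.086 [4.4, -2.4, 0.0]
1.106 [8.9, -4.6, 0.0]
1.126 [13.4, -6.8, 0.0]
1.146 [17.9, -8.9, 0.0]
1.166 [22.5, -10.9, 0.0]
1.186 [27.1, -12.8, 0.0]
1.206 [31.8, -14.7, 0.0]
1.226 [36.4, -16.4, 0.0]
1.246 [41.2, -18.0, 0.0]
```

Request:
{"api": "arm_command", "payload": {
  "steps": [
    [[1, -1.3, 0], [0, 0, 0], 5],
    [[4, -3.1, 0], [0, 0, 0], 5],
    [[8, -5.2, 0], [0, 0, 0], 5],
    [[12.5, -7.5, 0], [0, 0, 0], 5],
    [[17, -9.6, 0], [0, 0, 0], 5],
    [[21, -11.2, 0], [0, 0, 0], 5],
    [[23.5, -12.4, 0], [0, 0, 0], 5],
    [[25, -13, 0], [0, 0, 0], 5],
    [[25, -13, 0], [0, 0, 0], 5],
    [[25, -13, 0], [0, 0, 0], 5]
  ]
}}

```text
time_s: 7.3
ee_pos: [592.4, -49.8, 304.0]
ee_rot: [-0.706, 0.707, -0.028, 0.03]
contact_force: [1.1, -1.4, -1.9]
width: 0.146
```

```bash
python3 - <<'E'
from h import *
st(); a=est(); arc([a]+list(a+np.arange(.012,.12,0.012)))
E
```

```text
t 7.3 p [592.4 -49.8 304. ] F [ 1.07 -1.36 -1.91] T [-0.45  0.04  0.07] w 12.5
axes [[0.997, 0.003, 0.082], [-0.082, -0.003, 0.997], [0.003, -1.0, -0.003]] q [-0.224  0.328  0.303  1.543 -0.002  1.429]
grasp rel hinge x,z,y -97.0 234.0 -1.3 ang 1.1776 r 253.3
F on tool tangential(open +) 0.36 radial -2.21
1.178 [0.0, 0.0, 0.0]
1.19 [2.8, -1.1, 0.0]
1.202 [5.6, -2.2, 0.0]
1.214 [8.4, -3.3, 0.0]
1.226 [11.2, -4.3, 0.0]
1.238 [14.0, -5.3, 0.0]
1.25 [16.9, -6.2, 0.0]
1.262 [19.7, -7.2, 0.0]
1.274 [22.6, -8.1, 0.0]
1.286 [25.5, -8.9, 0.0]
```

Request:
{"api": "arm_command", "payload": {
  "steps": [
    [[1, -0.4, 0], [0, 0, 0], 5],
    [[3.5, -1.3, 0], [0, 0, 0], 5],
    [[7, -2.6, 0], [0, 0, 0], 5],
    [[10.5, -4, 0], [0, 0, 0], 5],
    [[14, -5.2, 0], [0, 0, 0], 5],
    [[17, -6.3, 0], [0, 0, 0], 5],
    [[20, -7.3, 0], [0, 0, 0], 5],
    [[22, -8, 0], [0, 0, 0], 5],
    [[23, -8.2, 0], [0, 0, 0], 5],
    [[23, -8.2, 0], [0, 0, 0], 5],
    [[23, -8.2, 0], [0, 0, 0], 5]
  ]
}}

```text
time_s: 8.22
ee_pos: [615.5, -51.6, 312.4]
ee_rot: [-0.706, 0.707, -0.028, 0.03]
contact_force: [0.6, -0.8, 2.0]
width: 0.148
```

```bash
python3 - <<'E'
from h import *
st(); a=est(); arc([a]+list(a+np.arange(.008,.08,0.008)))
E
```

```text
t 8.22 p [615.5 -51.6 312.4] F [ 0.56 -0.84  1.99] T [-0.21 -0.08  0.06] w 12.6
axes [[0.997, 0.003, 0.082], [-0.082, -0.003, 0.997], [0.003, -1.0, -0.003]] q [-0.218  0.373  0.391  1.586 -0.002  1.434]
grasp rel hinge x,z,y -73.9 242.4 -1.2 ang 1.2749 r 253.4
F on tool tangential(open +) 1.18 radial 1.72
1.275 [0.0, 0.0, 0.0]
1.283 [1.9, -0.6, 0.0]
1.291 [3.8, -1.1, 0.0]
1.299 [5.8, -1.7, 0.0]
1.307 [7.7, -2.2, 0.0]
1.315 [9.6, -2.7, 0.0]
1.323 [11.6, -3.2, 0.0]
1.331 [13.5, -3.7, 0.0]
1.339 [15.5, -4.1, 0.0]
1.347 [17.4, -4.6, 0.0]
```

Request:
{"api": "arm_command", "payload": {
  "steps": [
    [[1, -0.3, 0], [0, 0, 0], 5],
    [[3, -0.9, 0], [0, 0, 0], 5],
    [[5, -1.4, 0], [0, 0, 0], 5],
    [[7, -2, 0], [0, 0, 0], 5],
    [[9, -2.5, 0], [0, 0, 0], 5],
    [[11, -3, 0], [0, 0, 0], 5],
    [[12, -3.3, 0], [0, 0, 0], 5],
    [[12, -3.3, 0], [0, 0, 0], 5],
    [[12, -3.3, 0], [0, 0, 0], 5]
  ]
}}

```text
time_s: 8.97
ee_pos: [627.6, -52.6, 315.6]
ee_rot: [-0.706, 0.707, -0.028, 0.03]
contact_force: [2.1, -0.5, 0.2]
width: 0.149
```

```bash
python3 - <<'E'
from h import *
st(); a=est(); arc([a]+list(a+np.arange(.008,.05,0.008)))
E
```

```text
t 8.97 p [627.6 -52.6 315.6] F [ 2.15 -0.47  0.24] T [-0.17 -0.17  0.07] w 12.7
axes [[0.997, 0.003, 0.082], [-0.082, -0.003, 0.997], [0.004, -1.0, -0.002]] q [-0.216  0.397  0.437  1.607 -0.002  1.437]
grasp rel hinge x,z,y -61.7 245.6 -1.2 ang 1.3248 r 253.3
F on tool tangential(open +) 2.17 radial -0.3
1.325 [0.0, 0.0, 0.0]
1.333 [1.9, -0.5, 0.0]
1.341 [3.9, -0.9, 0.0]
1.349 [5.8, -1.4, 0.0]
1.357 [7.8, -1.8, 0.0]
1.365 [9.8, -2.2, 0.0]
1.373 [11.7, -2.6, 0.0]
```

Request:
{"api": "arm_command", "payload": {
  "steps": [
    [[1, -0.2, 0], [0, 0, 0], 5],
    [[2.5, -0.6, 0], [0, 0, 0], 5],
    [[4, -1, 0], [0, 0, 0], 5],
    [[5, -1.2, 0], [0, 0, 0], 5],
    [[5, -1.2, 0], [0, 0, 0], 5],
    [[5, -1.2, 0], [0, 0, 0], 5]
  ]
}}

```text
time_s: 9.47
ee_pos: [632.8, -53.0, 316.8]
ee_rot: [-0.706, 0.707, -0.028, 0.03]
contact_force: [2.7, -1.6, -0.4]
width: 0.149
```

```bash
python3 - <<'E'
from h import *
st(); a=est(); arc([a]+list(a+np.arange(.008,.05,0.008)))
c=grab('side','d'); cv2.imwrite('pics/d_side_crop.png',cv2.resize(c['frame'][60:260,180:430,::-1],None,fx=3,fy=3,interpolation=cv2.INTER_CUBIC))
E
```

```text
t 9.47 p [632.8 -53.  316.8] F [ 2.75 -1.63 -0.42] T [-0.14 -0.24  0.03] w 12.8
axes [[0.997, 0.004, 0.082], [-0.082, -0.003, 0.997], [0.004, -1.0, -0.002]] q [-0.215  0.407  0.457  1.616 -0.002  1.438]
grasp rel hinge x,z,y -56.5 246.8 -1.2 ang 1.3459 r 253.2
F on tool tangential(open +) 2.71 radial -1.05
1.346 [0.0, 0.0, 0.0]
1.354 [2.0, -0.4, 0.0]
1.362 [3.9, -0.8, 0.0]
1.37 [5.9, -1.2, 0.0]
1.378 [7.8, -1.6, 0.0]
1.386 [9.8, -2.0, 0.0]
1.394 [11.8, -2.3, 0.0]
```

View pics/d_side_crop.png

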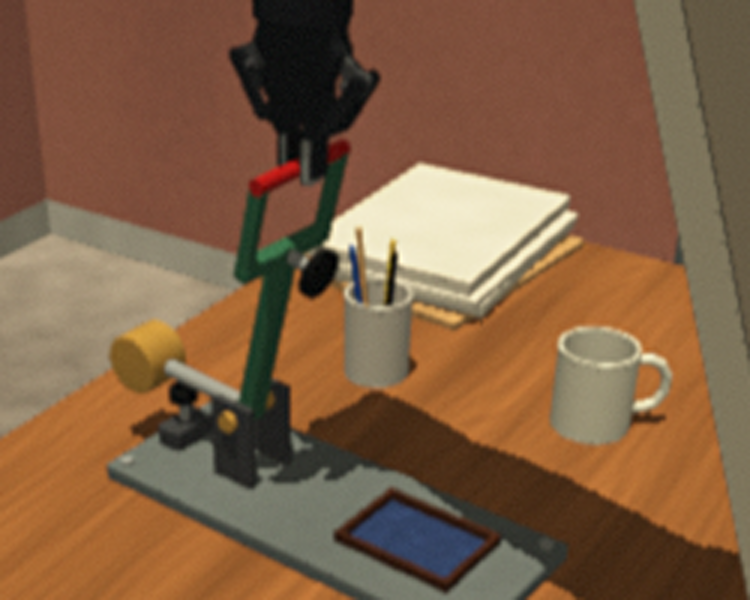

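The crank sits just above the black pad at crop (182,392), nearly touching it. The pull is 2.7 N and the beam is still free. I'll keep going in 3–4 mm steps.

Request:
{"api": "arm_command", "payload": {
  "steps": [
    [[1, -0.2, 0], [0, 0, 0], 5],
    [[2.5, -0.5, 0], [0, 0, 0], 5],
    [[4, -0.8, 0], [0, 0, 0], 5],
    [[4, -0.8, 0], [0, 0, 0], 5],
    [[4, -0.8, 0], [0, 0, 0], 5]
  ]
}}

```text
time_s: 9.93
ee_pos: [637.0, -53.3, 317.6]
ee_rot: [-0.706, 0.707, -0.028, 0.03]
contact_force: [1.8, -0.4, -1.4]
width: 0.149
```

```bash
python3 - <<'E'
from h import *
st(); a=est()
E
```

```text
t 9.93 p [637.  -53.3 317.6] F [ 1.79 -0.42 -1.39] T [-0.18 -0.3   0.03] w 12.7
axes [[0.997, 0.004, 0.082], [-0.082, -0.003, 0.997], [0.004, -1.0, -0.002]] q [-0.214  0.416  0.472  1.622 -0.002  1.439]
grasp rel hinge x,z,y -52.3 247.6 -1.2 ang 1.3628 r 253.1
F on tool tangential(open +) 1.49 radial -1.74
```

Request:
{"api": "arm_command", "payload": {
  "steps": [
    [[1, -0.2, 0], [0, 0, 0], 5],
    [[2, -0.4, 0], [0, 0, 0], 5],
    [[3, -0.6, 0], [0, 0, 0], 5],
    [[3, -0.6, 0], [0, 0, 0], 5],
    [[3, -0.6, 0], [0, 0, 0], 5]
  ]
}}

```text
time_s: 10.35
ee_pos: [640.1, -53.6, 318.3]
ee_rot: [-0.706, 0.707, -0.027, 0.03]
contact_force: [1.7, -0.4, 0.4]
width: 0.147
```

```bash
python3 - <<'E'
from h import *
st(); a=est()
E
```

```text
t 10.35 p [640.1 -53.6 318.3] F [ 1.66 -0.43  0.43] T [-0.16 -0.11  0.  ] w 12.6
axes [[0.997, 0.004, 0.082], [-0.082, -0.003, 0.997], [0.004, -1.0, -0.002]] q [-0.213  0.422  0.483  1.628 -0.002  1.44 ]
grasp rel hinge x,z,y -49.2 248.3 -1.2 ang 1.3753 r 253.1
F on tool tangential(open +) 1.74 radial 0.1
```

Request:
{"api": "arm_command", "payload": {
  "steps": [
    [[1, -0.2, 0], [0, 0, 0], 5],
    [[1.5, -0.3, 0], [0, 0, 0], 5],
    [[1.5, -0.3, 0], [0, 0, 0], 5],
    [[1.5, -0.3, 0], [0, 0, 0], 5]
  ]
}}

```text
time_s: 10.68
ee_pos: [641.6, -53.7, 318.5]
ee_rot: [-0.706, 0.707, -0.027, 0.03]
contact_force: [1.2, -0.8, -0.0]
width: 0.149
```

```bash
python3 - <<'E'
from h import *
st(); a=est()
E
```

```text
t 10.68 p [641.6 -53.7 318.5] F [ 1.15 -0.76 -0.01] T [-0.08  0.02  0.02] w 12.7
axes [[0.997, 0.004, 0.082], [-0.082, -0.003, 0.997], [0.004, -1.0, -0.002]] q [-0.213  0.425  0.489  1.63  -0.002  1.44 ]
grasp rel hinge x,z,y -47.6 248.5 -1.2 ang 1.3814 r 253.1
F on tool tangential(open +) 1.19 radial -0.24
```

The pull is dropping (2.7 → 1.7 → 1.2 N), so the stop is taking the weight. One more small step.

Request:
{"api": "arm_command", "payload": {
  "steps": [
    [[0.7, -0.1, 0], [0, 0, 0], 5],
    [[1.4, -0.2, 0], [0, 0, 0], 5],
    [[1.4, -0.2, 0], [0, 0, 0], 5],
    [[1.4, -0.2, 0], [0, 0, 0], 5]
  ]
}}

```text
time_s: 11.02
ee_pos: [643.2, -53.8, 318.7]
ee_rot: [-0.706, 0.707, -0.027, 0.03]
contact_force: [2.1, -1.8, 0.5]
width: 0.148
```

```bash
python3 - <<'E'
from h import *
st(); a=est()
c=grab('side','e'); cv2.imwrite('pics/e_side_crop.png',cv2.resize(c['frame'][150:230,200:300,::-1],None,fx=7,fy=7,interpolation=cv2.INTER_CUBIC))
E
```

```text
t 11.02 p [643.2 -53.8 318.7] F [ 2.14 -1.82  0.49] T [-0.19 -0.24 -0.03] w 12.6
axes [[0.997, 0.004, 0.082], [-0.082, -0.003, 0.997], [0.005, -1.0, -0.002]] q [-0.213  0.428  0.495  1.632 -0.002  1.44 ]
grasp rel hinge x,z,y -46.1 248.7 -1.2 ang 1.3877 r 252.9
F on tool tangential(open +) 2.33 radial 0.07
```

View pics/e_side_crop.png

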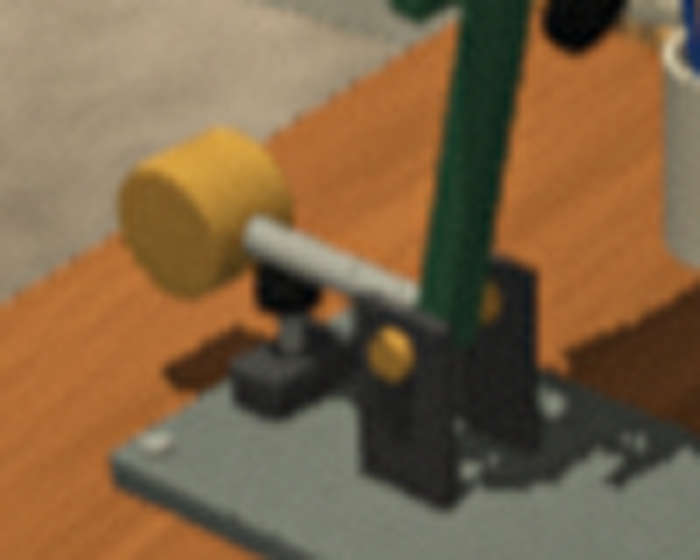

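The force readings scatter by about 1 N, so I'll average several.

```bash
cat >> h.py <<'E'
def avg(n=6):
    L=[]
    for i in range(n):
        viewer.capture('side'); s=bot.state(); L.append(np.r_[s['contact_force'],s['torque'],s['ee_pos']])
    L=np.array(L); m=L.mean(0); print('avg F',m[:3].round(2),'sd',L.std(0)[:3].round(2),'T',m[3:6].round(2),'sd',L.std(0)[3:6].round(2),'p',m[6:].round(2)); est()
E
python3 - <<'E'
from h import *
avg()
E
```

```text
avg F [ 2.4  -0.83 -0.63] sd [0.51 0.21 0.3 ] T [-0.18 -0.34  0.03] sd [0.02 0.03 0.02] p [643.13 -53.82 318.71]
grasp rel hinge x,z,y -46.2 248.7 -1.2 ang 1.3872 r 253.0
F on tool tangential(open +) 3.22 radial -1.06
```

Request:
{"api": "arm_command", "payload": {
  "steps": [
    [[1, -0.2, 0], [0, 0, 0], 5],
    [[2, -0.4, 0], [0, 0, 0], 5],
    [[3, -0.5, 0], [0, 0, 0], 5],
    [[3, -0.5, 0], [0, 0, 0], 5]
  ]
}}

```text
time_s: 11.7
ee_pos: [646.2, -54.1, 319.3]
ee_rot: [-0.706, 0.707, -0.027, 0.031]
contact_force: [1.1, -0.3, -0.7]
width: 0.149
```

```bash
python3 - <<'E'
from h import *
avg()
E
```

```text
avg F [ 2.1  -0.7   0.09] sd [0.21 0.39 0.44] T [-0.14 -0.16  0.01] sd [0.03 0.04 0.03] p [646.14 -54.05 319.27]
grasp rel hinge x,z,y -43.2 249.3 -1.2 ang 1.3993 r 253.0
F on tool tangential(open +) 2.02 radial -0.64
```

Request:
{"api": "arm_command", "payload": {
  "steps": [
    [[1, -0.2, 0], [0, 0, 0], 5],
    [[2, -0.3, 0], [0, 0, 0], 5],
    [[3, -0.5, 0], [0, 0, 0], 5],
    [[3, -0.5, 0], [0, 0, 0], 5]
  ]
}}

```text
time_s: 12.33
ee_pos: [649.3, -54.3, 319.7]
ee_rot: [-0.706, 0.707, -0.027, 0.03]
contact_force: [3.0, -0.5, -0.2]
width: 0.152
```

```bash
python3 - <<'E'
from h import *
avg()
E
```

```text
avg F [ 2.62 -0.75 -1.52] sd [0.39 0.66 0.5 ] T [-0.15 -0.34  0.02] sd [0.03 0.06 0.03] p [649.22 -54.3  319.66]
grasp rel hinge x,z,y -40.1 249.6 -1.2 ang 1.4115 r 252.8
F on tool tangential(open +) 2.42 radial -2.98
```

Request:
{"api": "arm_command", "payload": {
  "steps": [
    [[1.3, -0.1, 0], [0, 0, 0], 5],
    [[2.7, -0.3, 0], [0, 0, 0], 5],
    [[4, -0.5, 0], [0, 0, 0], 5],
    [[4, -0.5, 0], [0, 0, 0], 5]
  ]
}}

```text
time_s: 12.97
ee_pos: [653.3, -54.7, 320.3]
ee_rot: [-0.706, 0.707, -0.027, 0.031]
contact_force: [0.8, -1.1, 0.9]
width: 0.147
```

```bash
python3 - <<'E'
from h import *
avg()
E
```

```text
avg F [ 1.91 -0.65  0.43] sd [0.55 0.51 0.2 ] T [-0.11 -0.07  0.02] sd [0.03 0.02 0.02] p [653.18 -54.62 320.28]
grasp rel hinge x,z,y -36.1 250.3 -1.2 ang 1.4275 r 252.9
F on tool tangential(open +) 2.97 radial 0.0
```

Request:
{"api": "arm_command", "payload": {
  "steps": [
    [[1, -0.1, 0], [0, 0, 0], 5],
    [[2, -0.3, 0], [0, 0, 0], 5],
    [[3, -0.4, 0], [0, 0, 0], 5],
    [[3, -0.4, 0], [0, 0, 0], 5]
  ]
}}

```text
time_s: 13.6
ee_pos: [656.2, -54.9, 320.6]
ee_rot: [-0.706, 0.707, -0.027, 0.03]
contact_force: [1.2, -1.1, -0.1]
width: 0.15
```

```bash
python3 - <<'E'
from h import *
avg()
E
```

```text
avg F [ 1.32 -0.56 -0.99] sd [0.7  0.59 0.4 ] T [-0.13 -0.01  0.02] sd [0.02 0.02 0.02] p [656.12 -54.86 320.59]
grasp rel hinge x,z,y -33.1 250.6 -1.2 ang 1.4393 r 252.8
F on tool tangential(open +) 2.18 radial -1.66
```

Request:
{"api": "arm_command", "payload": {
  "steps": [
    [[1, -0.1, 0], [0, 0, 0], 5],
    [[2, -0.2, 0], [0, 0, 0], 5],
    [[2, -0.2, 0], [0, 0, 0], 5]
  ]
}}

```text
time_s: 14.15
ee_pos: [658.0, -55.0, 320.9]
ee_rot: [-0.706, 0.707, -0.028, 0.03]
contact_force: [-1.3, 0.7, 0.1]
width: 0.148
```

```bash
python3 - <<'E'
from h import *
avg()
E
```

```text
avg F [-1.64 -0.67  0.26] sd [0.28 0.64 0.43] T [-0.08  0.57 -0.  ] sd [0.02 0.05 0.02] p [657.95 -55.01 320.83]
grasp rel hinge x,z,y -31.3 250.8 -1.2 ang 1.4468 r 252.8
F on tool tangential(open +) -1.7 radial 1.11
```

Contact is clear: the force reversed to −1.6 N with torque +0.57. I'll back off about 1.5 mm to zero load and open.

Request:
{"api": "arm_command", "payload": {
  "steps": [
    [[-0.8, 0.1, 0], [0, 0, 0], 5],
    [[-1.6, 0.2, 0], [0, 0, 0], 5],
    [[-1.6, 0.2, 0], [0, 0, 0], 5]
  ]
}}

```text
time_s: 14.7
ee_pos: [656.4, -54.9, 320.6]
ee_rot: [-0.706, 0.707, -0.027, 0.031]
contact_force: [0.4, -0.0, -0.7]
width: 0.148
```

```bash
python3 - <<'E'
from h import *
avg()
E
```

```text
avg F [ 0.69 -0.76 -0.61] sd [0.36 0.39 0.48] T [-0.12  0.13  0.01] sd [0.03 0.03 0.02] p [656.43 -54.88 320.62]
grasp rel hinge x,z,y -32.8 250.6 -1.2 ang 1.4407 r 252.8
F on tool tangential(open +) 1.02 radial 0.32
```

Nearly balanced (0.7 N). I'll release slowly and hold.

Request:
{"api": "arm_command", "payload": {
  "steps": [
    [[0.3, 0, 0], [0, 0, 0], 14],
    [[0.3, 0, 0], [0, 0, 0], 17],
    [[0.3, 0, 0], [0, 0, 0], 20],
    [[0.3, 0, 0], [0, 0, 0], 25],
    [[0.3, 0, 0], [0, 0, 0], 32],
    [[0.3, 0, 0], [0, 0, 0], 40],
    [[0.3, 0, 0], [0, 0, 0], 45]
  ]
}}

```text
time_s: 15.58
ee_pos: [656.7, -54.9, 320.6]
ee_rot: [-0.706, 0.707, -0.027, 0.03]
contact_force: [-0.6, -0.5, -0.0]
width: 0.53
```

```bash
python3 - <<'E'
from h import *
st(); avg(2)
c=grab('side','f'); cv2.imwrite('pics/f_side_crop.png',cv2.resize(c['frame'][60:260,180:430,::-1],None,fx=3,fy=3,interpolation=cv2.INTER_CUBIC))
E
```

```text
t 15.58 p [656.7 -54.9 320.6] F [-0.65 -0.48 -0.  ] T [ 0.02 -0.03  0.04] w 45.2
axes [[0.997, 0.004, 0.082], [-0.082, -0.003, 0.997], [0.004, -1.0, -0.002]] q [-0.21   0.457  0.546  1.656 -0.002  1.443]
avg F [-0.36  0.28  0.05] sd [0.3  0.34 0.13] T [ 0.01 -0.02 -0.01] sd [0.   0.01 0.03] p [656.72 -54.89 320.65]
grasp rel hinge x,z,y -32.5 250.6 -1.2 ang 1.4418 r 252.7
F on tool tangential(open +) -0.06 radial -0.07
```

View pics/f_side_crop.png

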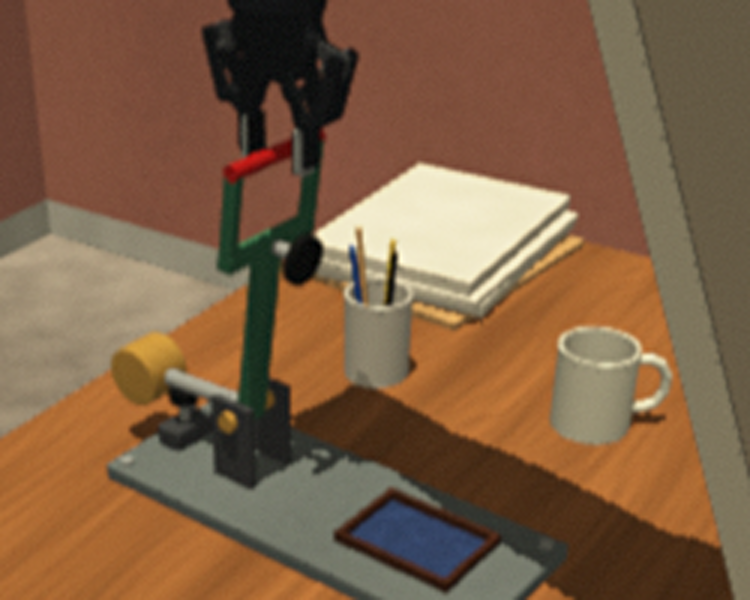

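The beam leans on the stop untouched, and the fingers stand open around the bar. I'll raise the hand clear, and measure the bed and notebook from this view.

Request:
{"api": "arm_command", "payload": {
  "steps": [
    [[0, -4, 0], [0, 0, 0], 45],
    [[0, -12, 0], [0, 0, 0], 45],
    [[0, -22, 0], [0, 0, 0], 45],
    [[0, -32, 0], [0, 0, 0], 45],
    [[0, -42, 0], [0, 0, 0], 45],
    [[0, -50, 0], [0, 0, 0], 45],
    [[0, -50, 0], [0, 0, 0], 45]
  ]
}}

```text
time_s: 16.32
ee_pos: [656.7, -54.8, 372.5]
ee_rot: [-0.705, 0.708, -0.026, 0.031]
contact_force: [0.2, 0.2, 0.2]
width: 0.527
```

```bash
python3 - <<'E'
from h import *
st()
for n in('side','top'):
    c=grab(n,'g'); P=pts(c); hsv=cv2.cvtColor(c['frame'],cv2.COLOR_RGB2HSV).astype(int); H,S,V=[hsv[...,i] for i in range(3)]
    ok=c['range_z']>0
    m=ok&(H>105)&(H<130)&(S>90)&(V>30)&(P[...,2]>8)&(P[...,2]<26)&(abs(P[...,0]-505)<90)&(abs(P[...,1]+41)<70)
    q=P[m]; print(n,'blue',m.sum(),q[:,2].mean().round(1),[np.round(x,1) for x in cv2.minAreaRect(q[:,:2].astype('float32'))], 'mean',q.mean(0).round(1))
    m=ok&(P[...,2]>20)&(P[...,2]<36)&(abs(P[...,0]-470)<65)&(abs(P[...,1]-332)<55)&(((H<5)|(H>174))&(S>150)|(S<60)&(V>120))
    q=P[m]; print(n,'note',m.sum(),[np.round(x,1) for x in cv2.minAreaRect(q[:,:2].astype('float32'))])
print('bed',W(-65,0,18)); go([470,332.5,130],[-0.02,1,0])
E
```

```text
t 16.32 p [656.7 -54.8 372.5] F [0.21 0.21 0.23] T [ 0.07 -0.   -0.02] w 45.0
axes [[0.997, 0.007, 0.082], [-0.082, -0.003, 0.997], [0.007, -1.0, -0.003]] q [-0.21   0.482  0.723  1.804 -0.002  1.443]
side blue 523 20.2 [array([508.7, -46.8]), array([64.8, 96.7]), np.float64(85.0)] mean [508.  -46.2  20.2]
side note 1137 [array([470.7, 333.5]), array([90.4, 60.9]), np.float64(1.8)]
top blue 0 nan [array([0., 0.]), array([0., 0.]), np.float64(0.0)] mean [nan nan nan]
top note 550 [array([470.3, 332.3]), array([88.6, 59.2]), np.float64(2.3)]
bed [504.8093729  -41.48706992  18.        ]
  cand 1 [ 0.0059 -1.6727  0.0017] q6 1.443
  cand -1 [-0.0017  1.4689  0.0058] q6 1.443
shift [-218.9  238.7  371.3] rot [-0.0017  1.4689  0.0058]<stdin>:7: RuntimeWarning: Mean of empty slice.
  ret = ret.dtype.type(ret / rcount)
  ret = um.true_divide(
```

View pics/g_top.png

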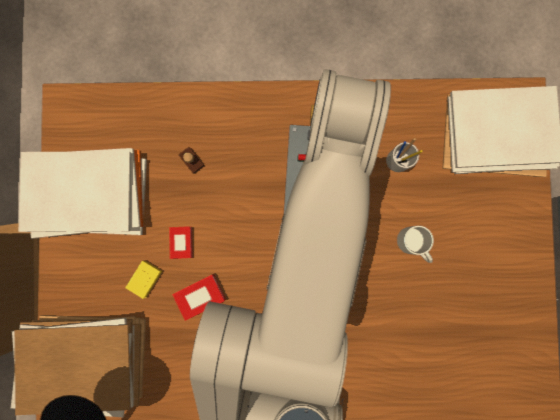

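The top view shows the arm above the press; the notebook (181,243), mug, pot and stamp have not moved. I'll go to the notebook.

Request:
{"api": "arm_command", "payload": {
  "steps": [
    [[-10, 0, 15], [0, -0.06, 0], 60],
    [[-25, 0, 42], [0, -0.17, 0], 70],
    [[-42, 0, 72], [0, -0.29, 0], 80],
    [[-60, 5, 102], [0, -0.41, 0], 80],
    [[-78, 15, 132], [0, -0.53, 0], 80],
    [[-96, 30, 162], [0, -0.65, 0], 80],
    [[-114, 50, 192], [0, -0.77, 0], 80],
    [[-130, 70, 220], [0, -0.88, 0], 80],
    [[-146, 95, 247], [0, -1.0, 0], 80],
    [[-160, 120, 272], [0, -1.11, 0], 80],
    [[-174, 140, 296], [0, -1.23, 0], 80],
    [[-186, 150, 317], [0, -1.34, 0], 80]
  ]
}}

```text
time_s: 17.42
ee_pos: [495.5, 276.9, 215.8]
ee_rot: [-0.569, 0.572, 0.417, -0.419]
contact_force: [1.1, 0.0, 0.6]
width: 0.936
```

```bash
python3 - <<'E'
from h import *
st()
go([470.5,333,90],[-0.035,1,0])
E
```

```text
t 17.42 p [495.5 276.9 215.8] F [1.06 0.04 0.61] T [ 0.04 -0.03 -0.02] w 79.9
axes [[0.301, 0.001, -0.954], [0.954, -0.004, 0.301], [-0.004, -1.0, -0.002]] q [ 0.364  0.294  0.032  1.309 -0.004  0.67 ]
  cand 1 [ 0.0015 -0.341  -0.0039] q6 0.67
  cand -1 [5.5000e-03 2.8006e+00 2.2000e-03] q6 0.67
shift [ 46.4 125.5  41. ] rot [ 0.0015 -0.341  -0.0039]
```

Request:
{"api": "arm_command", "payload": {
  "steps": [
    [[8, 10, 8], [0, -0.06, 0], 85],
    [[18, 25, 17], [0, -0.15, 0], 85],
    [[30, 45, 27], [0, -0.25, -0.002], 85],
    [[40, 65, 36], [0, -0.341, -0.004], 85],
    [[46, 90, 41], [0.0015, -0.341, -0.004], 85],
    [[46.4, 112, 41], [0.0015, -0.341, -0.004], 85],
    [[46.4, 124, 41], [0.0015, -0.341, -0.004], 85],
    [[46.4, 125, 41], [0.0015, -0.341, -0.004], 85],
    [[46.4, 125, 41], [0.0015, -0.341, -0.004], 85]
  ]
}}

```text
time_s: 18.17
ee_pos: [469.8, 332.7, 89.7]
ee_rot: [0.491, -0.491, -0.508, 0.509]
contact_force: [0.5, -0.4, -0.2]
width: 0.994
```

```bash
python3 - <<'E'
from h import *
st()
go([470.5,333,8],[-0.035,1,0])
c=grab('side','i'); cv2.imwrite('pics/i_crop.png',cv2.resize(c['frame'][200:400,150:400,::-1],None,fx=3,fy=3,interpolation=cv2.INTER_CUBIC))
E
```

```text
t 18.17 p [469.8 332.7  89.7] F [ 0.46 -0.36 -0.24] T [ 0.03 -0.02 -0.03] w 84.9
axes [[-0.035, -0.002, -0.999], [0.999, -0.001, -0.035], [-0.001, -1.0, 0.002]] q [ 0.47   0.379 -0.175  1.019  0.     0.435]
  cand 1 [-0.0018  0.0001 -0.0008] q6 0.435
  cand -1 [-1.2000e-03 -3.1415e+00  2.8000e-03] q6 0.435
shift [ 0.3 81.7 -0.8] rot [-0.0018  0.0001 -0.0008]
```

View pics/i_crop.png

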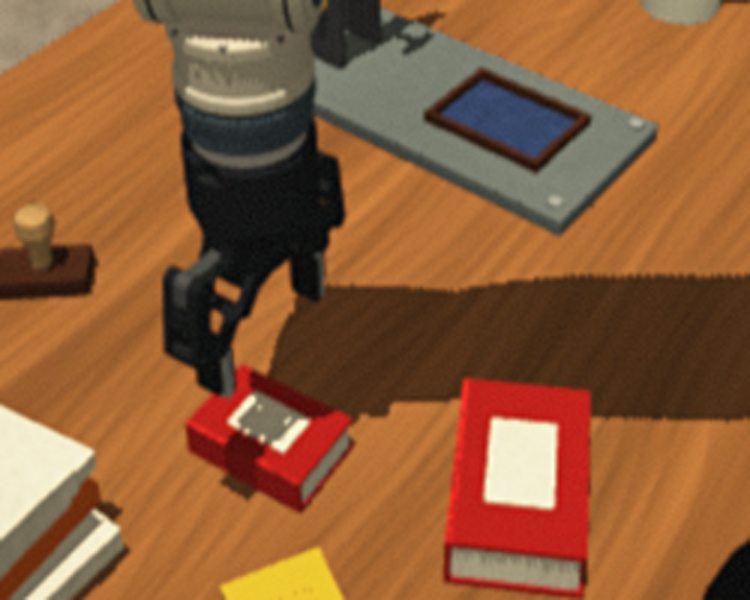

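The fingers straddle the small red notebook at crop (270,430), across its 60 mm side. I'll go down to TCP z of about 9 and close.

Request:
{"api": "arm_command", "payload": {
  "steps": [
    [[0, 15, -0.4], [-0.0018, 0, 0], 85],
    [[0.3, 35, -0.8], [-0.0018, 0, 0], 85],
    [[0.3, 55, -0.8], [-0.0018, 0, 0], 85],
    [[0.3, 70, -0.8], [-0.0018, 0, 0], 85],
    [[0.3, 79, -0.8], [-0.0018, 0, 0], 85],
    [[0.3, 80.5, -0.8], [-0.0018, 0, 0], 80],
    [[0.3, 80.5, -0.8], [-0.0018, 0, 0], 70],
    [[0.3, 80.5, -0.8], [-0.0018, 0, 0], 60],
    [[0.3, 80.5, -0.8], [-0.0018, 0, 0], 50],
    [[0.3, 80.5, -0.8], [-0.0018, 0, 0], 50],
    [[0.3, 80.5, -0.8], [-0.0018, 0, 0], 50],
    [[0.3, 80.5, -0.8], [-0.0018, 0, 0], 50]
  ],
  "force": 40
}}

```text
time_s: 19.22
ee_pos: [472.0, 333.6, 11.7]
ee_rot: [-0.49, 0.492, 0.51, -0.507]
contact_force: [-0.2, -0.8, 7.8]
width: 0.692
```

```bash
python3 - <<'E'
from h import *
st()
E
```

```text
t 19.22 p [472.  333.6  11.7] F [-0.25 -0.82  7.81] T [-0.32  0.18  0.01] w 59.1
axes [[-0.035, 0.004, -0.999], [0.999, 0.001, -0.035], [0.001, -1.0, -0.004]] q [ 0.471  0.452 -0.284  0.832 -0.001  0.436]
```

Gripped at 59 mm. I'll lift and carry to above the bed.

Request:
{"api": "arm_command", "payload": {
  "steps": [
    [[0, -5, 0], [0, 0, 0.003], 50],
    [[0, -20, 0], [0, 0, 0.003], 50],
    [[0, -40, 0], [0, 0, 0.003], 50],
    [[0, -62, 0], [0, 0, 0.003], 50],
    [[0, -84, 0], [0, 0, 0.003], 50],
    [[0, -98, 0], [0, 0, 0.003], 50],
    [[0, -100, 0], [0, 0, 0.003], 50]
  ]
}}

```text
time_s: 19.8
ee_pos: [472.8, 334.2, 115.2]
ee_rot: [-0.489, 0.493, 0.511, -0.507]
contact_force: [-0.2, 0.3, -1.7]
width: 0.69
```

```bash
python3 - <<'E'
from h import *
st()
b=W(-65,0,0); go([b[0],b[1],105],PY)
E
```

```text
t 19.8 p [472.8 334.2 115.2] F [-0.22  0.32 -1.69] T [ 0.04 -0.05  0.02] w 58.9
axes [[-0.035, 0.008, -0.999], [0.999, 0.0, -0.035], [-0.0, -1.0, -0.008]] q [ 0.472  0.359 -0.136  1.068 -0.004  0.437]
  cand 1 [0.0085 0.1153 0.0004] q6 0.437
  cand -1 [ 7.0000e-04 -3.0263e+00 -1.2800e-02] q6 0.437
shift [-376.6   10.4  -18.8] rot [0.0085 0.1153 0.0004]
```

Request:
{"api": "arm_command", "payload": {
  "steps": [
    [[-10, 0, 0], [0.004, 0, 0], 50],
    [[-32, 0, -1], [0.0085, 0.01, 0], 50],
    [[-66, 0, -3], [0.0085, 0.02, 0], 50],
    [[-102, 0, -5], [0.0085, 0.03, 0], 50],
    [[-139, 0, -7], [0.0085, 0.04, 0], 50],
    [[-176, 0, -9], [0.0085, 0.05, 0], 50],
    [[-213, 0, -11], [0.0085, 0.06, 0], 50],
    [[-250, 0, -13], [0.0085, 0.075, 0], 50],
    [[-287, 0, -15], [0.0085, 0.09, 0], 50],
    [[-322, 2, -17], [0.0085, 0.1, 0], 50],
    [[-352, 4, -18], [0.0085, 0.11, 0], 50],
    [[-370, 6, -18.8], [0.0085, 0.115, 0], 50]
  ]
}}

```text
time_s: 20.8
ee_pos: [503.7, -38.2, 108.3]
ee_rot: [0.521, -0.52, -0.478, 0.479]
contact_force: [0.6, 0.6, -1.8]
width: 0.689
```

Request:
{"api": "arm_command", "payload": {
  "steps": [
    [[-5, 3, 0], [0, 0, 0], 50],
    [[-5, 3, 0], [0, 0, 0], 50],
    [[-5, 3, 0], [0, 0, 0], 50]
  ]
}}

```text
time_s: 21.05
ee_pos: [502.4, -43.1, 104.5]
ee_rot: [0.522, -0.519, -0.478, 0.479]
contact_force: [-0.6, 0.3, -0.6]
width: 0.687
```

```bash
python3 - <<'E'
from h import *
st()
b=W(-65,0,0); go([b[0],b[1],60],PY)
for n in('side','top'):
    c=grab(n,'k'); P=pts(c); hsv=cv2.cvtColor(c['frame'],cv2.COLOR_RGB2HSV).astype(int); H,S,V=[hsv[...,i] for i in range(3)]
    m=(c['range_z']>0)&((H<5)|(H>174))&(S>150)&(V>50)&(P[...,2]>80)&(P[...,2]<170)&(abs(P[...,0]-505)<80)
    q=P[m]
    if len(q)<30: print(n,len(q)); continue
    top=np.percentile(q[:,2],95); t=q[q[:,2]>top-5]; r=cv2.minAreaRect(t[:,:2].astype('float32'))
    print(n,len(q),'z',np.percentile(q[:,2],[2,50,98]).round(1),[np.round(x,1) for x in r])
c=load('side','k'); cv2.imwrite('pics/k_crop.png',cv2.resize(c['frame'][60:300,180:430,::-1],None,fx=2.5,fy=2.5,interpolation=cv2.INTER_CUBIC))
E
```

```text
t 21.05 p [502.4 -43.1 104.5] F [-0.64  0.32 -0.55] T [ 0.06 -0.01 -0.02] w 58.7
axes [[0.084, -0.003, -0.996], [0.997, 0.001, 0.084], [0.001, -1.0, 0.003]] q [-0.252  0.257 -0.319  0.999  0.    -0.168]
  cand 1 [-0.0034 -0.0033  0.0006] q6 -0.168
  cand -1 [-1.0000e-03  3.1382e+00 -5.4000e-03] q6 -0.168
shift [ 1.7 44.5 -2.4] rot [-0.0034 -0.0033  0.0006]
side 460 z [ 95.3 119.6 124.2] [array([502. , -27.1]), array([89.9, 87.3]), np.float64(84.0)]
top 0
```

View pics/k_crop.png

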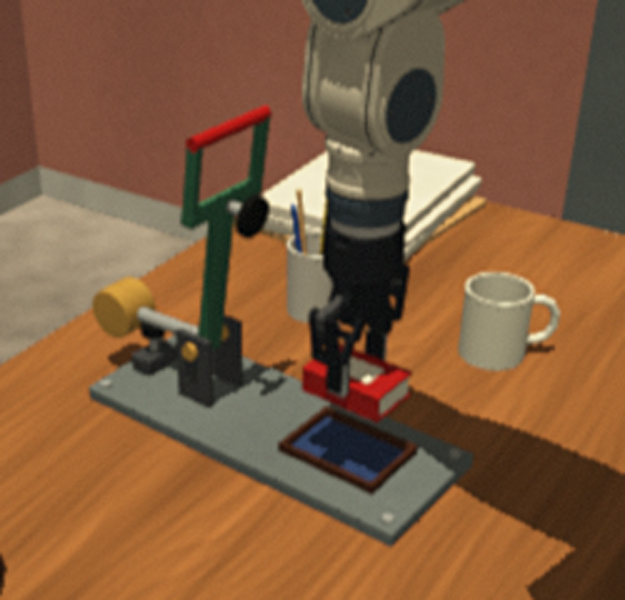

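The notebook hangs level in the fingers above the bed, and the beam stays open. I'll check the notebook's place relative to the tool.

```bash
python3 - <<'E'
from h import *
c=load('side','k'); P=pts(c); hsv=cv2.cvtColor(c['frame'],cv2.COLOR_RGB2HSV).astype(int); H,S,V=[hsv[...,i] for i in range(3)]
m=(c['range_z']>0)&((H<5)|(H>174))&(S>150)&(V>40)&(P[...,2]>80)&(P[...,2]<135)&(abs(P[...,0]-505)<80)&(P[...,1]<40)
k,l,s_,ce=cv2.connectedComponentsWithStats(m.astype('uint8')); print(s_[1:,4])
q=P[m]; d=q-OR; X=d@PX; Y=d@PY
print('x',np.percentile(X,[0,1,3,50,97,99,100]).round(1),'y',np.percentile(Y,[0,1,3,50,97,99,100]).round(1),'z',np.percentile(q[:,2],[0,1,3,97,99,100]).round(1))
f=Y>np.percentile(Y,97)-6; print('front face x',np.percentile(X[f],[0,1,99,100]).round(1),'n',f.sum(), 'slope', np.polyfit(X[f],Y[f],1).round(4))
s,p,R=pose(); print('tcp press',(p-OR)@PX,(p-OR)@PY)
E
```

```text
[  2 452   3   3]
x [-113.9 -113.1 -112.6  -86.6  -27.2  -25.4  -23.6] y [-31.8 -29.2 -27.   26.1  30.2  35.6  42. ] z [ 93.   94.4  95.6 123.8 124.8 134.6]
front face x [-112.8 -112.5  -24.2  -23.6] n 265 slope [6.00000e-04 2.79286e+01]
tcp press -66.80703812207048 -0.9026836803445175
```

Request:
{"api": "arm_command", "payload": {
  "steps": [
    [[0.5, 4, -1.5], [-0.003, -0.003, 0], 50],
    [[1.2, 14, -3.5], [-0.003, -0.003, 0], 50],
    [[1.2, 28, -3.5], [-0.003, -0.003, 0], 50],
    [[1.2, 42, -3.5], [-0.003, -0.003, 0], 50],
    [[1.2, 54, -3.5], [-0.003, -0.003, 0], 50],
    [[1.2, 60, -3.5], [-0.003, -0.003, 0], 50],
    [[1.2, 61, -3.5], [-0.003, -0.003, 0], 50],
    [[1.2, 61, -3.5], [-0.003, -0.003, 0], 50]
  ]
}}

```text
time_s: 21.82
ee_pos: [506.3, -40.8, 43.7]
ee_rot: [0.519, -0.519, -0.48, 0.48]
contact_force: [-0.9, -0.1, -1.4]
width: 0.687
```

```bash
python3 - <<'E'
from h import *
st(); s,p,R=pose(); print('tcp press',(p-OR)@PX,(p-OR)@PY); go([p[0],p[1],30],PY)
c=grab('side','m'); cv2.imwrite('pics/m_crop.png',cv2.resize(c['frame'][170:270,260:390,::-1],None,fx=6,fy=6,interpolation=cv2.INTER_CUBIC))
E
```

```text
t 21.82 p [506.3 -40.8  43.7] F [-0.86 -0.15 -1.4 ] T [-0.02 -0.01 -0.01] w 58.6
axes [[0.078, 0.0, -0.997], [0.997, 0.001, 0.078], [0.001, -1.0, 0.0]] q [-0.246  0.319 -0.407  0.845  0.001 -0.168]
tcp press -63.60674122292132 0.7684557542190832
  cand 1 [-0.      0.0022  0.0005] q6 -0.168
  cand -1 [ 8.0000e-04 -3.1393e+00  0.0000e+00] q6 -0.168
shift [-0.  13.7 -0. ] rot [-0.      0.0022  0.0005]
```

View pics/m_crop.png

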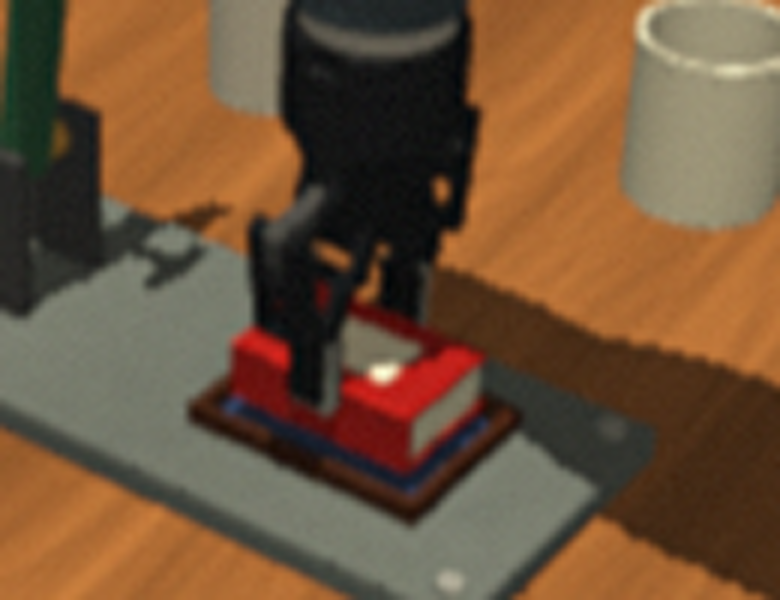

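The notebook is over the bed with a blue margin on both visible sides, and the fingertips are just above rim height. I'll lower it slowly.

Request:
{"api": "arm_command", "payload": {
  "steps": [
    [[0, 3, 0], [0, 0, 0], 50],
    [[0, 6, 0], [0, 0, 0], 50],
    [[0, 9, 0], [0, 0, 0], 50],
    [[0, 11, 0], [0, 0, 0], 50],
    [[0, 12, 0], [0, 0, 0], 50],
    [[0, 12, 0], [0, 0, 0], 50]
  ]
}}

```text
time_s: 22.37
ee_pos: [506.5, -41.0, 32.0]
ee_rot: [-0.519, 0.519, 0.48, -0.48]
contact_force: [-0.3, 1.5, -1.0]
width: 0.688
```

```bash
python3 - <<'E'
from h import *
st(); avg(3)
E
```

```text
t 22.37 p [506.5 -41.   32. ] F [-0.32  1.49 -1.05] T [ 0.01  0.05 -0.  ] w 58.8
axes [[0.078, 0.001, -0.997], [0.997, 0.0, 0.078], [0.0, -1.0, -0.001]] q [-0.246  0.332 -0.423  0.815  0.001 -0.168]
avg F [ 0.07  0.2  -2.08] sd [0.16 0.   0.34] T [0.   0.02 0.01] sd [0.02 0.04 0.03] p [506.63 -41.06  32.26]
grasp rel hinge x,z,y -183.2 -37.7 0.6 ang -0.2029 r 187.0
F on tool tangential(open +) -1.54 radial 0.44
```

Request:
{"api": "arm_command", "payload": {
  "steps": [
    [[0, 1, 0], [0, 0, 0], 50],
    [[0, 2, 0], [0, 0, 0], 50],
    [[0, 2.5, 0], [0, 0, 0], 50],
    [[0, 2.5, 0], [0, 0, 0], 50]
  ]
}}

```text
time_s: 22.85
ee_pos: [506.7, -41.1, 29.8]
ee_rot: [-0.519, 0.519, 0.48, -0.48]
contact_force: [0.3, -0.3, -1.4]
width: 0.688
```

```bash
python3 - <<'E'
from h import *
st(); avg(3)
E
```

```text
t 22.85 p [506.7 -41.1  29.8] F [ 0.34 -0.27 -1.35] T [0.06 0.02 0.05] w 58.8
axes [[0.078, 0.001, -0.997], [0.997, 0.0, 0.078], [0.0, -1.0, -0.001]] q [-0.246  0.335 -0.426  0.809  0.    -0.168]
avg F [ 0.3   0.03 -1.86] sd [0.45 0.44 0.3 ] T [-0.01 -0.01  0.  ] sd [0.04 0.02 0.01] p [506.68 -41.09  29.83]
grasp rel hinge x,z,y -183.2 -40.2 0.5 ang -0.2159 r 187.5
F on tool tangential(open +) -1.45 radial 0.56
```

Still hanging free (−1.9 N). A little lower.

Request:
{"api": "arm_command", "payload": {
  "steps": [
    [[0, 1, 0], [0, 0, 0], 50],
    [[0, 1.5, 0], [0, 0, 0], 50],
    [[0, 1.5, 0], [0, 0, 0], 50]
  ]
}}

```text
time_s: 23.25
ee_pos: [506.8, -41.1, 29.7]
ee_rot: [-0.519, 0.52, 0.481, -0.48]
contact_force: [-6.6, 1.2, 16.4]
width: 0.688
```

```bash
python3 - <<'E'
from h import *
st(); avg(3)
E
```

```text
t 23.25 p [506.8 -41.1  29.7] F [-6.55  1.17 16.45] T [0.25 1.19 0.03] w 58.7
axes [[0.078, 0.002, -0.997], [0.997, -0.0, 0.078], [0.0, -1.0, -0.002]] q [-0.246  0.334 -0.427  0.807  0.    -0.168]
avg F [-5.76  0.71 16.16] sd [0.64 0.28 0.78] T [ 0.28  1.12 -0.02] sd [0.04 0.   0.02] p [506.77 -41.09  29.69]
grasp rel hinge x,z,y -183.1 -40.3 0.6 ang -0.2168 r 187.5
F on tool tangential(open +) 15.9 radial 1.62
```

Contact came at TCP z 29.7, the height predicted for a seated notebook. I'll relieve the pressure and open.

Request:
{"api": "arm_command", "payload": {
  "steps": [
    [[0, 0, 0], [0, 0, 0], 50],
    [[0, 0, 0], [0, 0, 0], 60],
    [[0, 0, 0], [0, 0, 0], 63],
    [[0, 0, 0], [0, 0, 0], 68],
    [[0, 0, 0], [0, 0, 0], 76],
    [[0, -1, 0], [0, 0, 0], 85],
    [[0, -5, 0], [0, 0, 0], 85],
    [[0, -15, 0], [0, 0, 0], 85],
    [[0, -30, 0], [0, 0, 0], 85],
    [[0, -50, 0], [0, 0, 0], 85],
    [[0, -70, 0], [0, 0, 0], 85],
    [[0, -85, 0], [0, 0, 0], 85]
  ]
}}

```text
time_s: 24.4
ee_pos: [506.9, -41.1, 116.5]
ee_rot: [-0.518, 0.52, 0.481, -0.479]
contact_force: [0.1, 0.1, -0.5]
width: 0.993
```

```bash
python3 - <<'E'
from h import *
st(); go([380,-45,200])
c=grab('side','n'); cv2.imwrite('pics/n_crop.png',cv2.resize(c['frame'][90:290,200:450,::-1],None,fx=3,fy=3,interpolation=cv2.INTER_CUBIC))
E
```

```text
t 24.4 p [506.9 -41.1 116.5] F [ 0.1   0.14 -0.45] T [-0.04 -0.05 -0.03] w 84.8
axes [[0.078, 0.004, -0.997], [0.997, -0.0, 0.078], [-0.0, -1.0, -0.004]] q [-0.246  0.249 -0.295  1.023  0.    -0.168]
shift [-13.8 -83.9 125.9] rot [0. 0. 0.]
```

View pics/n_crop.png

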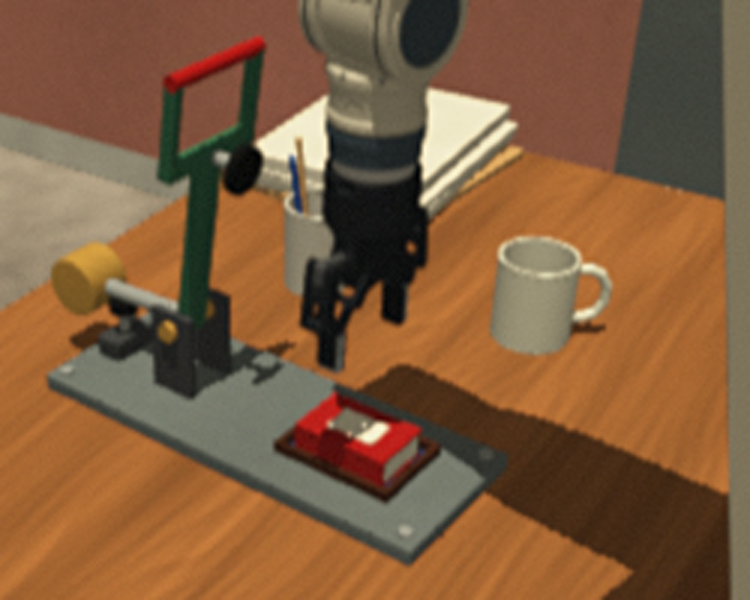

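The notebook (crop (360,440)) lies inside the rim and the beam stands open. I'll back the arm off for a clear final check.

Request:
{"api": "arm_command", "payload": {
  "steps": [
    [[0, -20, 0], [0, 0, 0], 85],
    [[-4, -50, 15], [0, 0, 0], 85],
    [[-8, -75, 45], [0, 0, 0], 85],
    [[-12, -84, 80], [0, 0, 0], 85],
    [[-14, -84, 110], [0, 0, 0], 85],
    [[-14, -84, 125], [0, 0, 0], 85],
    [[-14, -84, 125], [0, 0, 0], 85]
  ]
}}

```text
time_s: 25.03
ee_pos: [379.0, -45.0, 202.6]
ee_rot: [-0.517, 0.521, 0.481, -0.478]
contact_force: [0.1, 0.2, 0.2]
width: 0.995
```

```bash
python3 - <<'E'
from h import *
for n in('side','top'):
    c=grab(n,'z'); P=pts(c); hsv=cv2.cvtColor(c['frame'],cv2.COLOR_RGB2HSV).astype(int); H,S,V=[hsv[...,i] for i in range(3)]
    m=(c['range_z']>0)&((H<5)|(H>174)|(S<60)&(V>120))&(P[...,2]>38)&(P[...,2]<60)&(abs(P[...,0]-505)<70)&(abs(P[...,1]+41)<60)
    q=P[m]; 
    if len(q)<50: print(n,len(q)); continue
    r=cv2.minAreaRect(q[:,:2].astype('float32')); d=np.array([*r[0],0])-W(-65,0,0); A=np.c_[q[:,:2],np.ones(len(q))]; k=np.linalg.lstsq(A,q[:,2],rcond=None)[0]
    print(n,len(q),'top z',np.median(q[:,2]).round(1),'tilt',k[:2].round(3),[np.round(x,1) for x in r],'off bed',(d@PX).round(1),(d@PY).round(1))
    m=(c['range_z']>0)&((H<5)|(H>174))&(S>150)&(P[...,2]>250); q=P[m]
    if len(q): dd=np.median(q,0)-W(120,0,85); print(' bar',(dd@PX).round(1),dd[2].round(1),'ang',np.arctan2(dd[2],-(dd@PX)).round(3))
st()
E
```

```text
side 518 top z 47.1 tilt [-0.002 -0.045] [array([506.2, -41. ]), array([64.6, 92.4]), np.float64(85.4)] off bed 1.4 0.6
 bar -36.1 252.9 ang 1.429
top 604 top z 45.8 tilt [-0.     0.002] [array([505., -41.]), array([60.2, 89.6]), np.float64(84.5)] off bed 0.1 0.5
 bar -33.7 253.2 ang 1.439
t 25.13 p [381.9 -45.6 202.5] F [0.84 0.2  0.03] T [ 0.04 -0.06 -0.04] w 84.9
axes [[0.079, 0.009, -0.997], [0.997, -0.002, 0.079], [-0.001, -1.0, -0.009]] q [-3.390e-01 -1.900e-02 -3.800e-01  1.201e+00  1.000e-03 -2.600e-01]
```

View pics/z_side.png

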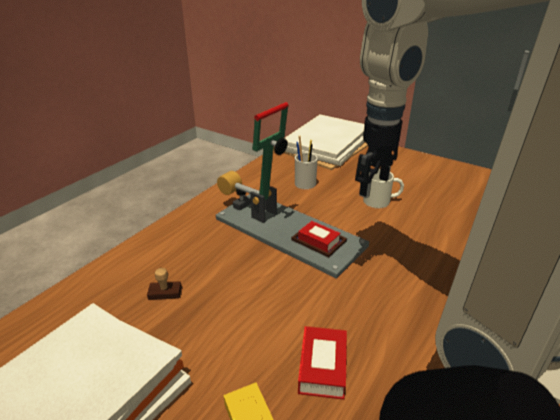

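The picture shows the notebook in the bed at (320,236), the beam open with the bar at (272,110), and the stamp, pot and mug in place. I'm handing in.

```bash
python3 - <<'E'
from cell import bot
print(bot.close_job())
E
```

```text
the job is handed in; nothing more can be done
None
```

I opened the beam and left it leaning on its rubber stop, then laid the small red notebook flat in the bed. The job was handed in at about 25 s, and no verdict was reported.

**Beam:** I gripped the red bar and lifted it past the balance point. I then stepped it back in 2–5 mm moves until the averaged force at the bar reversed from about +2 N to −1.6 N. I backed off 1.6 mm to almost no load before letting go. Both cameras then showed it at about 1.43–1.44 rad, and it held that position with the hand away.

**Notebook:** I lowered it until I felt the floor, at the height expected for a seated notebook, and then released it. The two views put its centre 0–1.5 mm from the bed's centre along x and about 0.5 mm along y. It is turned less than 0.02 rad from the press, and its top is 46–47 mm above the desk, where 46 is expected.

**Other things:** the mug, pencil pot and rubber stamp look unmoved in the last pictures; I judged this by eye and did not measure it.

**What was off:**
- **Lift:** the sideways load on the bar reached 18 N midway because I had assumed the bar sat about 4 mm off in the fingers. I corrected that and it fell back.
- **Stop:** single force readings scatter by up to about 1 N, so I first thought I felt the stop too early. Averaging settled it.
- **Set-down:** the last 1.5 mm step pressed the notebook onto the floor with about 16 N before release.
- **Tilt:** the side view's plane fit gave a 0.045 rad tilt, but the top view gave 0.002. I trust the top view, because the side fit also takes in points on the notebook's side face.

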